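Shim the power modules level in the instrument case

TASK

Fit every power module on the bench into the open instrument case for its flat heatsink cover: side by side, square and upright on the raised land in the middle of the floor, connector ends towards the two wiring channels. Under each module centre a stack of the loose spacer plates, chosen so that its top comes exactly level with the case rim; plan the plates for all the modules together, as there are few to spare. Put the spare plates back in their shallow tray, and do not knock the board, spool, jar, screwdriver or pliers out of place.

Things in the scene. Friction and masses are not known exactly. Their poses are not given: they have to be found in the camera images.
- case: dark open case fixed to the bench; origin: centre of its underside, z up. Outside 208 (x) by 176 (y), rim 61 mm above the bench. Walls and floor 4 mm, inside 200 by 168. A raised aluminium land, 62 mm wide (x), runs down the middle over the full inside length (y), its top 7 mm above the bench, 54 below the rim; on each side of it a wiring channel 69 mm wide (x). Ears and bosses stick out up to 13 mm
- tray: shallow open grey tray fixed to the bench, the home of the spacer plates: outside 156 (x) by 130 (y), 14 mm high, walls and floor 3 mm; origin: centre of its underside on the bench
- mod_a_c (a point): centre of a power module: black potted block, flat on top with an aluminium plate let in, 62 mm long (its x), 44 mm wide (its y), 32 mm high (its z, up), about 262 g; a white connector strip, flush, on each of the two ends facing +x and -x. None if this module is not there
- mod_b_c (a point): centre of a power module: black potted block, flat on top with an aluminium plate let in, 62 mm long (its x), 48 mm wide (its y), 26 mm high (its z, up), about 243 g; a white connector strip, flush, on each of the two ends facing +x and -x. None if this module is not there
- mod_c_c (a point): centre of a power module: black potted block, flat on top with an aluminium plate let in, 62 mm long (its x), 56 mm wide (its y), 26 mm high (its z, up), about 243 g; a white connector strip, flush, on each of the two ends facing +x and -x. None if this module is not there
- mod_d_c (a point): centre of a power module: black potted block, flat on top with an aluminium plate let in, 62 mm long (its x), 52 mm wide (its y), 20 mm high (its z, up), about 224 g; a white connector strip, flush, on each of the two ends facing +x and -x. None if this module is not there
- thin1_c (a point): centre of a loose bare aluminium spacer plate, 60 mm (its x) by 40 mm (its y), 8 mm thick (z), lying flat
- thin2_c (a point): centre of a loose bare aluminium spacer plate, 60 mm (its x) by 40 mm (its y), 8 mm thick (z), lying flat
- mid1_c (a point): centre of a loose bare aluminium spacer plate, 60 mm (its x) by 40 mm (its y), 14 mm thick (z), lying flat
- mid2_c (a point): centre of a loose bare aluminium spacer plate, 60 mm (its x) by 40 mm (its y), 14 mm thick (z), lying flat
- mid3_c (a point): centre of a loose bare aluminium spacer plate, 60 mm (its x) by 40 mm (its y), 14 mm thick (z), lying flat
- thick1_c (a point): centre of a loose bare aluminium spacer plate, 60 mm (its x) by 40 mm (its y), 20 mm thick (z), lying flat
- thick2_c (a point): centre of a loose bare aluminium spacer plate, 60 mm (its x) by 40 mm (its y), 20 mm thick (z), lying flat
- board: green circuit board, 75 by 55 mm, 20 mm high with its parts; origin centre of underside. Not part of the job
- spool: solder spool standing on its flange, 52 mm across, 34 mm high; origin centre of underside. Not part of the job
- flux: small closed jar, 42 mm across, 45 mm high; origin centre of underside. Not part of the job
- driver: screwdriver lying on the bench beyond the case, 170 mm long (its x). Not part of the job
- pliers: pliers with red grips lying flat beyond the case, 150 by 50 mm (x, y), 14 mm high; origin under the joint. Not part of the job

How it is judged:
At the end, for the whole second after the job is handed in: each module stands in the case, top within 1.5 mm of rim height, tilt under 2 degrees, centred across the land within 12 mm, connector ends facing the channels within 7 degrees; each plate is centred within 18 mm under a module or lies in the tray; bystanders shifted under 40 mm (z of mod_a_c in the frame of case between 0.0435 and 0.0465 m and x of mod_a_c in the frame of case between -0.012 and 0.012 m and y of mod_a_c in the frame of case between -0.075 and 0.075 m and angle between each of mod_a_c, mod_b_c, mod_c_c, mod_d_c's own z axis and vertical below 0.035 rad and angle between the x axis of each of mod_a_c, mod_b_c, mod_c_c, mod_d_c and the x axis of case, either way round below 0.12 rad and z of mod_b_c in the frame of case between 0.0465 and 0.0495 m and x of mod_b_c in the frame of case between -0.012 and 0.012 m and y of mod_b_c in the frame of case between -0.075 and 0.075 m and z of mod_c_c in the frame of case between 0.0465 and 0.0495 m and x of mod_c_c in the frame of case between -0.012 and 0.012 m and y of mod_c_c in the frame of case between -0.075 and 0.075 m and z of mod_d_c in the frame of case between 0.0495 and 0.0525 m and x of mod_d_c in the frame of case between -0.012 and 0.012 m and y of mod_d_c in the frame of case between -0.075 and 0.075 m and (horizontal distance between thin1_c and mod_a_c below 0.018 m or horizontal distance between thin1_c and mod_b_c below 0.018 m or horizontal distance between thin1_c and mod_c_c below 0.018 m or horizontal distance between thin1_c and mod_d_c below 0.018 m or (x of thin1_c in the frame of tray between -0.062 and 0.062 m and y of thin1_c in the frame of tray between -0.05 and 0.05 m and z of thin1_c in the frame of tray below 0.06 m)) and (horizontal distance between thin2_c and mod_a_c below 0.018 m or horizontal distance between thin2_c and mod_b_c below 0.018 m or horizontal distance between thin2_c and mod_c_c below 0.018 m or horizontal distance between thin2_c and mod_d_c below 0.018 m or (x of thin2_c in the frame of tray between -0.062 and 0.062 m and y of thin2_c in the frame of tray between -0.05 and 0.05 m and z of thin2_c in the frame of tray below 0.06 m)) and (horizontal distance between mid1_c and mod_a_c below 0.018 m or horizontal distance between mid1_c and mod_b_c below 0.018 m or horizontal distance between mid1_c and mod_c_c below 0.018 m or horizontal distance between mid1_c and mod_d_c below 0.018 m or (x of mid1_c in the frame of tray between -0.062 and 0.062 m and y of mid1_c in the frame of tray between -0.05 and 0.05 m and z of mid1_c in the frame of tray below 0.06 m)) and (horizontal distance between mid2_c and mod_a_c below 0.018 m or horizontal distance between mid2_c and mod_b_c below 0.018 m or horizontal distance between mid2_c and mod_c_c below 0.018 m or horizontal distance between mid2_c and mod_d_c below 0.018 m or (x of mid2_c in the frame of tray between -0.062 and 0.062 m and y of mid2_c in the frame of tray between -0.05 and 0.05 m and z of mid2_c in the frame of tray below 0.06 m)) and (horizontal distance between mid3_c and mod_a_c below 0.018 m or horizontal distance between mid3_c and mod_b_c below 0.018 m or horizontal distance between mid3_c and mod_c_c below 0.018 m or horizontal distance between mid3_c and mod_d_c below 0.018 m or (x of mid3_c in the frame of tray between -0.062 and 0.062 m and y of mid3_c in the frame of tray between -0.05 and 0.05 m and z of mid3_c in the frame of tray below 0.06 m)) and (horizontal distance between thick1_c and mod_a_c below 0.018 m or horizontal distance between thick1_c and mod_b_c below 0.018 m or horizontal distance between thick1_c and mod_c_c below 0.018 m or horizontal distance between thick1_c and mod_d_c below 0.018 m or (x of thick1_c in the frame of tray between -0.062 and 0.062 m and y of thick1_c in the frame of tray between -0.05 and 0.05 m and z of thick1_c in the frame of tray below 0.06 m)) and (horizontal distance between thick2_c and mod_a_c below 0.018 m or horizontal distance between thick2_c and mod_b_c below 0.018 m or horizontal distance between thick2_c and mod_c_c below 0.018 m or horizontal distance between thick2_c and mod_d_c below 0.018 m or (x of thick2_c in the frame of tray between -0.062 and 0.062 m and y of thick2_c in the frame of tray between -0.05 and 0.05 m and z of thick2_c in the frame of tray below 0.06 m))); the robot touches nothing.
It fails at once if a bystander is shifted by more than 40 mm (distance of any of board, spool, flux, driver, pliers from where it was at the start of the episode above 0.04 m).
Of mod_a, mod_b, mod_c, mod_d only 2 to 3 are there at a start; the rules pass over those that are not, and their reading is None.
At some moment in a run one of thin1, thin2, mid1, mid2, mid3, thick1, thick2 may be knocked a few centimetres aside while the robot is not near it.
Once in a run the grip may slacken for a moment while it holds something.
It also fails if it takes over 210 s, if anything falls off the work surface, if the arm or the gripper's body presses on something with over 40 N, if the wrist force passes 120 N, or if a joint passes its speed limit or range.

ROBOT

A 6-joint arm with a two-finger parallel gripper is mounted at the origin on the work surface. World frame = base frame: x ahead of the robot, y to its left, z up, the work surface at z = 0. Lengths are in m, angles in rad, forces in N, time in s.
With the tool pointing down it reaches from about 0.375 to 0.9 m from the base axis. Payload 3.1 kg.
Tool frame: the origin (TCP) lies on the centre line of the jaws, within the pads' length; the fingertips stand ahead of it and the grasp point (between the pads) lies 3 mm ahead of it (robot.tip_reach is the z of the fingertips in the tool frame, in m); z points along the fingers, y is the line along which they close (so a half turn about z gives the same grasp; the last joint's range is limited). The gripper opens to 87 mm and grips with 3 to 60 N. Pads are 19 mm wide; open, the fingers measure 117 mm over their backs; the gripper's body (75 mm by 190 mm) begins 51 mm behind the grasp point.
Start: joints at [0.962, 0.527, 1.433, -0, 1.181, -0.178], TCP at [0.261, 0.568, 0.245] pointing down, gripper open.
Joint ranges: [-3.08, 3.08], [-0.75, 2.2], [0.22, 2.44], [-1.43, 4.57], [0, 2.65], [-2.85, 2.85]. Speed limits (rad/s): [2.79, 2.79, 3.14, 3.14, 3.14, 3.14].

INTERFACE

Orientations are given as a unit quaternion [x, y, z, w].
In Python, from rig import sensors, eyes, ticket, robot gives the robot as it stands.
- The arm moves only by the tool drive_tool, never from a script. Its argument "deltas" is a list that holds one entry, the list of rows, each a list of 6 numbers: the shift along the tool's x, y, z in mm, then the turn, a rotation vector about the tool's x, y, z in rad. A call has 1 to 8 rows; each row shifts and turns the commanded pose from where the row before left it, along the tool's axes as they then stand; what a row does not reach is not made up. A row lasts 1/12 s, in which the tool goes at most 41.7 mm and 7.16 degrees, less where a joint would pass 70% of its speed; a pose out of reach is approached as far as the arm can. A call is refused whole if a number of a shift passes 41.7 or a number of a turn 0.125, either way. A call with a gripper value outside its range is refused whole. "gripper" is the opening in per cent of the stroke, from 0 (shut) to 100 (fully open), set as the call begins (left out, the last holds). The fingers move at their own pace and stop on an object; "squeeze" is the grip in N (left out, the last holds). Time passes only in rows, so rows that do not move let the fingers close. It gives the time, the measured TCP pose, the force, the opening and the grip force at its end, in the units of the state.
- sensors.get_obs(): the state, without advancing time (a new reading comes with each control period).
- eyes.camera(name): name is "side" or "top" or "wrist"; returns a dict with "img" (420x560x3 uint8, red, green, blue), "fov_y" (degrees; the focal length in pixels is half the picture's height over the tangent of half this angle, whatever the lens; pixels are square), "cx", "cy" (the principal point, pixels), "xyz" and "attitude" of the camera in the world; the wrist camera has in their place "hand_eye" (4x4, takes a point from camera to tool coordinates, whose origin is the TCP and whose axes are the flange's). Camera axes: x right, y up, looking along -z (the intrinsics and any distortion apply to the point x, -y, -z); pixel columns grow to the right and rows downward; lengths in m; the calibration is good to about 2 mm. A picture is of the moment at which its call begins: read the wrist's pose just before it. There is no depth.
- ticket.hand_in(): hands the job in; it is judged then, once.
The state is a dict: "time": time; "q": joint angles; "joint_velocities": joint speeds; "joint_torque": joint torques, N m; "position": TCP position; "tool_rot": TCP orientation; "ft_force": force on the tool from outside, world axes, zero at the start; "moment": the same for the moment, N m; "grip_width": finger opening in m; "grip_force": force on a finger pad.
Only numpy, scipy, OpenCV 4.12 (cv2) and the standard library are available. Lean on these libraries where they do the work, as an engineer would, in place of code of your own. Each camera call takes 0.05 s, during which the arm holds its last target. There are 200 camera calls.

## Working session

There is one attempt and no reset: what is moved stays moved. The work goes in short steps, Python scripts to look and compute and a tool call to move; the robot and the scene stay as the last step left them, time stands still between calls to the robot, and variables do not carry over. Pictures are saved under pics/ and viewed, at most 14 in all, crops included, and the job is handed in when it is done.

Besides the shell and the picture viewer there is one more tool, called after "Request:" as a command line: name --argument value ..., lists and objects as JSON in quotes. drive_tool: Moves the arm, as the interface text tells. Its arguments: {"type":"object","properties":{"deltas":{"type":"array"},"gripper":{"type":"number"},"squeeze":{"type":"number"}},"required":["deltas"]}

```bash
ls; mkdir -p pics
python3 - <<'E'
from rig import sensors, eyes, robot
import cv2
o=sensors.get_obs(); print(o); print(robot.tip_reach)
for n in ["top","side"]:
    c=eyes.camera(n); cv2.imwrite(f"pics/{n}0.png",c["img"][...,::-1]); print({k:v for k,v in c.items() if k!="img"})
c=eyes.camera("wrist"); print({k:v for k,v in c.items() if k!="img"})
E
```

```text
pics
{'time': 0.0, 'q': array([ 9.61533219e-01,  5.28479974e-01,  1.43395402e+00, -2.98477312e-06,
        1.18142558e+00, -1.78502052e-01]), 'joint_velocities': array([ 0.00036934, -0.0020765 , -0.00162967, -0.0002222 ,  0.00137198,
        0.00068391]), 'joint_torque': array([ 9.82823985e-05, -4.40037847e+01, -1.76592404e+01,  6.31107646e-02,
        5.83659403e-02, -1.68587753e-04]), 'position': array([0.26053126, 0.56731415, 0.24354668]), 'tool_rot': array([ 2.13718487e-01,  9.76894633e-01, -1.04719751e-03, -4.33721647e-04]), 'ft_force': array([ 0.34693958, -0.34457318, -0.00954737]), 'moment': array([-0.00309264, -0.02372578, -0.02616485]), 'grip_force': 0.0, 'grip_width': 0.08717420415964726}
0.022
{'fov_y': 49.54161261659457, 'cx': 277.61622597627996, 'cy': 207.23870905617792, 'xyz': array([ 0.32170521, -0.03307102,  1.31817672]), 'attitude': array([-0.06158207,  0.06835862,  0.70809515, -0.70009714])}
{'fov_y': 43.36173587447239, 'cx': 269.8688297731673, 'cy': 205.13859222535086, 'xyz': array([ 0.43465699, -0.99210284,  0.82168573]), 'attitude': array([ 0.43162109, -0.0257066 , -0.07583153,  0.89849429])}
{'fov_y': 59.554993368269606, 'cx': 271.7142654608245, 'cy': 216.30214914806515, 'hand_eye': array([[ 7.72007771e-04,  9.69864285e-01,  2.43644560e-01,
         6.65555388e-02],
       [ 9.99999683e-01, -7.00810312e-04, -3.78898809e-04,
         8.09119458e-05],
       [-1.96731802e-04,  2.43644776e-01, -9.69864519e-01,
        -1.39736247e-01],
       [ 0.00000000e+00,  0.00000000e+00,  0.00000000e+00,
         1.00000000e+00]])}
```

View pics/top0.png

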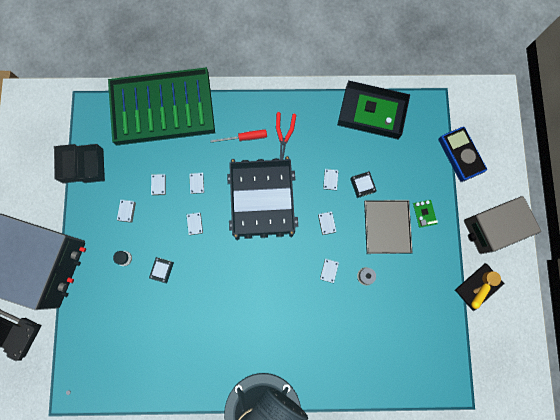

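View pics/side0.png

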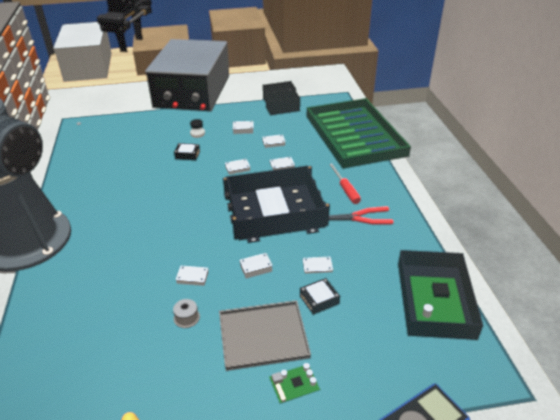

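Top view: case about (262,198), tray (388,227), two modules at (363,184) and (161,270). Seven plates are at (158,184), (196,183), (126,210), (195,223), (330,179), (327,223) and (330,271). The side view shows the same objects.

```bash
cat > h.py <<'E'
import numpy as np, cv2
from scipy.spatial.transform import Rotation as R
from rig import sensors, eyes
def cam(n):
    o=sensors.get_obs(); c=eyes.camera(n); c["f"]=210/np.tan(np.radians(c["fov_y"])/2)
    if n=="wrist":
        T=np.eye(4);T[:3,:3]=R.from_quat(o["tool_rot"]).as_matrix();T[:3,3]=o["position"]
        M=T@c["hand_eye"]; c["R"]=M[:3,:3];c["p"]=M[:3,3]
    else: c["R"]=R.from_quat(c["attitude"]).as_matrix();c["p"]=c["xyz"]
    return c
def proj(c,P):
    v=(np.atleast_2d(P)-c["p"])@c["R"]
    return np.c_[c["cx"]+c["f"]*v[:,0]/-v[:,2], c["cy"]+c["f"]*v[:,1]/v[:,2]]
def ray(c,uv):
    uv=np.atleast_2d(uv); d=np.c_[(uv[:,0]-c["cx"])/c["f"],-(uv[:,1]-c["cy"])/c["f"],-np.ones(len(uv))]
    return d@c["R"].T
def onz(c,uv,z):
    d=ray(c,uv); return c["p"]+d*((z-c["p"][2])/d[:,2])[:,None]
def up(c,u0,v0,u1,v1,k,name):
    cv2.imwrite("pics/"+name,cv2.resize(c["img"][v0:v1,u0:u1,::-1],None,fx=k,fy=k,interpolation=cv2.INTER_CUBIC))
def rects(img,th=150,amin=40,amax=4000,box=None):
    m=((img.min(2)>th)).astype(np.uint8); n,l,s,ce=cv2.connectedComponentsWithStats(m)
    out=[]
    for i in range(1,n):
        if amin<s[i,4]<amax:
            pts=np.argwhere(l==i)[:,::-1].astype(np.float32); out.append((ce[i],s[i,4],cv2.minAreaRect(pts)))
    return out
E
python3 - <<'E'
from h import *
np.set_printoptions(precision=4,suppress=True)
t=cam("top"); s=cam("side")
for n,c,b in [("top",t,(100,160,420,300)),("side",s,(150,100,360,340))]:
    print(n)
    for ce,a,r in rects(c["img"],130):
        if b[0]<ce[0]<b[2] and b[1]<ce[1]<b[3]: print(ce.round(1),a,[np.round(x,1) for x in r[1:]],onz(c,ce,.014)[0].round(3))
im=np.vstack([np.hstack([cv2.resize(s["img"][v:v+70,u:u+100],(400,280),interpolation=cv2.INTER_CUBIC) for u,v in row]) for row in [((170,105),(215,110)),((170,245),(270,240))]])
cv2.imwrite("pics/s2.png",im[...,::-1])
E
```

```text
top
[330.5 179. ] 257 [array([20., 13.]), np.float64(90.0)] [ 0.648 -0.204  0.014]
[196.1 182.7] 264 [array([20.3, 13.5]), np.float64(86.4)] [0.64  0.192 0.014]
[157.4 183.7] 270 [array([20., 13.]), np.float64(90.0)] [0.639 0.305 0.014]
[363.7 183.1] 209 [array([13.3, 15.5]), np.float64(71.6)] [ 0.634 -0.302  0.014]
[261.8 199.6] 1175 [array([20.8, 56.8]), np.float64(87.0)] [ 0.588 -0.001  0.014]
[124.9 210.2] 275 [array([13.7, 21.2]), np.float64(10.3)] [0.56  0.396 0.014]
[387.3 226.6] 2072 [array([51.9, 42.2]), np.float64(87.4)] [ 0.504 -0.364  0.014]
[327.  222.5] 277 [array([21.3, 13.8]), np.float64(77.9)] [ 0.518 -0.19   0.014]
[193.8 223.3] 280 [array([21., 14.]), np.float64(83.7)] [0.52  0.196 0.014]
[127.1 259.1] 44 [array([ 8.2, 14.8]), np.float64(15.9)] [0.419 0.383 0.014]
[329.1 270.4] 293 [array([14. , 21.6]), np.float64(15.3)] [ 0.38  -0.191  0.014]
[159.9 269.6] 201 [array([13.3, 14.9]), np.float64(18.4)] [0.388 0.289 0.014]
[368.  275.7] 165 [array([14.8, 14.8]), np.float64(45.0)] [ 0.364 -0.301  0.014]
side
[242.6 124.8] 198 [array([ 9., 21.]), np.float64(90.0)] [0.55
[... 258 characters left out ...]
] 241 [array([10.5, 24.1]), np.float64(82.9)] [0.64  0.181 0.014]
[236.9 164.8] 251 [array([11.5, 24. ]), np.float64(76.8)] [0.519 0.192 0.014]
[342.2 176.6] 91 [array([43.8,  5.5]), np.float64(43.2)] [0.783 0.086 0.014]
[271.7 201.1] 713 [array([30.5, 26.1]), np.float64(72.9)] [0.586 0.018 0.014]
[255.3 262.6] 469 [array([16.1, 31.1]), np.float64(75.3)] [ 0.517 -0.186  0.014]
[317.3 264. ] 462 [array([15.6, 30.7]), np.float64(87.1)] [ 0.647 -0.213  0.014]
[191.7 273.5] 495 [array([32.5, 16.5]), np.float64(3.8)] [ 0.38  -0.194  0.014]
[319.5 291.6] 405 [array([21. , 22.4]), np.float64(63.4)] [ 0.633 -0.291  0.014]
[184.7 307.7] 314 [array([17., 23.]), np.float64(90.0)] [ 0.362 -0.285  0.014]
```

View pics/s2.png

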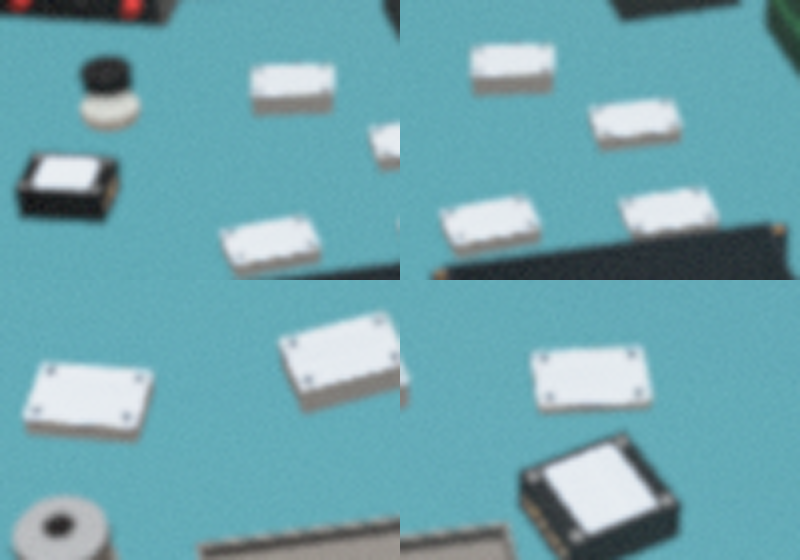

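Crops show two modules of about 26 mm and plates of three thicknesses. Comparing the two views gives thin plates at (.648,-.204) and (.64,.192), thick at (.56,.396) and (.518,-.19), and the rest mid. Both modules then need 28 mm, which is 20+8 each. I'll work out yaws next.

Run:
```python
from h import *
np.set_printoptions(precision=4,suppress=True)
t=cam("top"); s=cam("side")
def tri(a,b):
    d1=ray(t,a)[0];d2=ray(s,b)[0]; k=np.linalg.lstsq(np.c_[d1,-d2],s["p"]-t["p"],rcond=None)[0]
    return (t["p"]+d1*k[0]+s["p"]+d2*k[1])/2
prs={"thinR":((330.5,179),(317.3,264)),"thinL":((196.1,182.7),(281.8,162.3)),"midLf":((157.4,183.7),(273.3,139.4)),"thickL":((124.9,210.2),(242.6,124.8)),
"thickR":((327,222.5),(255.3,262.6)),"midL":((193.8,223.3),(236.9,164.8)),"midR":((329.1,270.4),(191.7,273.5)),"modR":((363.7,183.1),(319.5,291.6)),"modL":((159.9,269.6),(186.2,147.8))}
R0=rects(t["img"],130)
for k,(a,b) in prs.items():
    P=tri(a,b); r=min(R0,key=lambda r:np.hypot(*(r[0]-a)))[2]; Q=onz(t,cv2.boxPoints(r),P[2]); e=[Q[1]-Q[0],Q[2]-Q[1]]
    print(k,P,*[f"{np.linalg.norm(v)*1e3:.0f}@{(np.degrees(np.arctan2(v[1],v[0]))+45)%180-45:.0f}" for v in e])
# land long edges and tray edges
for nm,a,z in (("land",(261.8,199.6),.007),("tray",(387.3,226.6),.003)):
    r=min(R0,key=lambda r:np.hypot(*(r[0]-a)))[2]; Q=onz(t,cv2.boxPoints(r),z); print(nm,Q.mean(0),*[f"{np.linalg.norm(v)*1e3:.0f}@{(np.degrees(np.arctan2(v[1],v[0]))+45)%180-45:.1f}" for v in (Q[1]-Q[0],Q[2]-Q[1])])
up(t,220,150,305,245,6,"case.png")
```

```text
thinR [ 0.6493 -0.2054  0.0055] 39@89 61@-2
thinL [0.6422 0.1931 0.0056] 40@93 62@4
midLf [0.6381 0.3057 0.0114] 38@89 60@2
thickL [0.5591 0.3952 0.0174] 62@-7 40@79
thickR [ 0.5167 -0.1893  0.0176] 40@102 62@10
midL [0.5195 0.1963 0.011 ] 41@96 62@7
midR [ 0.3799 -0.1916  0.0116] 61@-17 40@74
modR [ 0.6311 -0.2997  0.0244] 46@108 39@15
modL [0.3871 0.2863 0.0248] 41@-17 38@71
land [ 0.5895 -0.0011  0.007 ] 167@92.5 63@2.0
tray [ 0.5081 -0.3667  0.003 ] 125@92.0 153@-1.1
```

Request:
drive_tool --deltas '[[[0, 0, 0, 0, 0, 0.125], [0, 0, 0, 0, 0, 0.125], [0, 0, 0, 0, 0, 0.125], [0, 0, 0, 0, 0, 0.125], [0, 0, 0, 0, 0, 0.125], [0, 0, 0, 0, 0, 0.125], [0, 0, 0, 0, 0, 0.125], [0, 0, 0, 0, 0, 0.125]]]' --gripper 100

```text
time: 1.02
position: [0.2609, 0.5679, 0.2445]
tool_rot: [0.658, 0.753, -0.0, 0.0]
ft_force: [-0.8, 1.0, -0.3]
grip_width: 0.087
grip_force: 0.0
```

View pics/case.png

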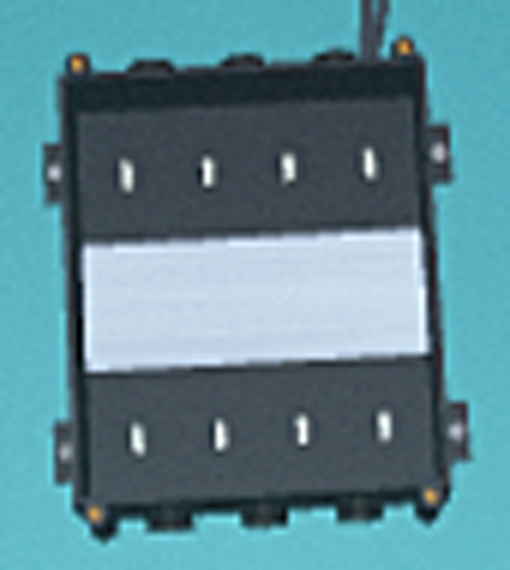

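Case yaw is about +2.5° with its centre at (.589,-.001). Both modules read as 26 mm. First I go to the left thick plate.

Request:
drive_tool --deltas '[[[0, 0, 0, 0, 0, 0.067], [0, 0, 0, 0, 0, 0.067], [-17.3, 29.8, 10, 0, 0, 0], [-17.3, 29.8, 10, 0, 0, 0], [-17.3, 29.8, 10, 0, 0, 0], [-17.3, 29.8, 10, 0, 0, 0], [-17.3, 29.8, 10, 0, 0, 0], [-17.3, 29.8, 10, 0, 0, 0]]]'

```text
time: 1.68
position: [0.4416, 0.4642, 0.1842]
tool_rot: [0.705, 0.709, 0.0, -0.0]
ft_force: [0.8, 0.4, 0.2]
grip_width: 0.0871
grip_force: 0.0
```

Request:
drive_tool --deltas '[[[-17.3, 29.8, 10, 0, 0, 0], [-17.3, 29.8, 10, 0, 0, 0], [-17.3, 29.8, 10, 0, 0, 0], [-17.3, 29.8, 10, 0, 0, 0], [0, 0, 0, 0, 0, 0.061], [0, 0, 0, 0, 0, 0.061], [0, 0, 0, 0, 0, 0]]]'

```text
time: 2.27
position: [0.5607, 0.3958, 0.1439]
tool_rot: [0.748, 0.664, -0.0, -0.0]
ft_force: [-0.3, -0.1, -0.1]
grip_width: 0.0871
grip_force: 0.0
```

```bash
cat >> h.py <<'E'
def tyaw(o=None):
    o=o or sensors.get_obs(); y=R.from_quat(o["tool_rot"]).as_matrix()[:,1]; return np.arctan2(y[1],y[0])
def meas(ztop,name=None,th=150,tipz=None):
    """white patch nearest the point under the tool: centre, sides, deltas in tool mm; TCP z change to tipz"""
    c=cam("wrist"); o=sensors.get_obs()
    if name: cv2.imwrite("pics/"+name,c["img"][...,::-1])
    e=proj(c,[*o["position"][:2],ztop])[0]; rs=rects(c["img"],th,800,60000)
    rs.sort(key=lambda r:np.hypot(*(np.array(r[2][0])-e)))
    for r in rs[:3]:
        Q=onz(c,cv2.boxPoints(r[2]),ztop); C=Q.mean(0); d=R.from_quat(o["tool_rot"]).as_matrix().T@(C-o["position"])
        print("C",C.round(4),*[f"{np.linalg.norm(v)*1e3:.0f}@{(np.degrees(np.arctan2(v[1],v[0]))+45)%180-45:.1f}" for v in (Q[1]-Q[0],Q[2]-Q[1])],"tool d mm",(d*1e3).round(1),"area",r[1])
    print("t",o["time"],"tcp",o["position"].round(4),"yaw",np.degrees(tyaw(o)).round(1))
E
python3 -c "
from h import *
meas(.02,'w1.png')"
```

```text
C [0.5592 0.3941 0.02  ] 59@-6.8 39@84.7 tool d mm [ -2.2  -0.7 124.2] area 3910
C [0.6237 0.3023 0.02  ] 32@0.2 28@93.2 tool d mm [-86.   73.9 124.2] area 1042
t 2.3167 tcp [0.5602 0.3963 0.1442] yaw -6.6
```

View pics/w1.png

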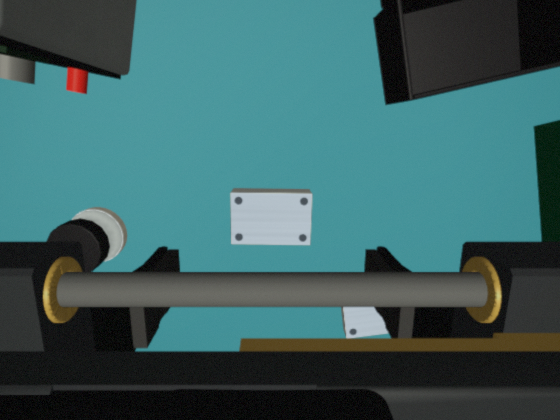

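The plate sits at (271,217), centred between the fingers; the top-camera estimate was good to 2 mm. Now I pick it.

Request:
drive_tool --deltas '[[[-2, 0, 35, 0, 0, 0], [0, 0, 35, 0, 0, 0], [0, 0, 30, 0, 0, 0], [0, 0, 15, 0, 0, 0], [0, 0, 0, 0, 0, 0]]]'

```text
time: 2.73
position: [0.5566, 0.3938, 0.0256]
tool_rot: [0.746, 0.666, -0.004, -0.001]
ft_force: [-0.9, -1.3, -0.3]
grip_width: 0.0867
grip_force: 0.0
```

Request:
drive_tool --deltas '[[[0, 0, 0, 0, 0, 0], [0, 0, 0, 0, 0, 0], [0, 0, 0, 0, 0, 0], [0, 0, 0, 0, 0, 0], [0, 0, 0, 0, 0, 0], [0, 0, 0, 0, 0, 0]]]' --gripper 40 --squeeze 35

```text
time: 3.23
position: [0.5604, 0.3951, 0.0312]
tool_rot: [0.747, 0.665, 0.001, 0.0]
ft_force: [-0.7, 0.1, 4.7]
grip_width: 0.0598
grip_force: 35.0
```

Request:
drive_tool --deltas '[[[0, 0, -30, 0, 0, 0], [0, 0, -35, 0, 0, 0], [0, 0, -35, 0, 0, -0.08], [0, 0, 0, 0, 0, -0.08]]]'

```text
time: 3.57
position: [0.5641, 0.3969, 0.1376]
tool_rot: [0.69, 0.724, 0.007, 0.002]
ft_force: [1.6, -0.2, 0.3]
grip_width: 0.0596
grip_force: 35.0
```

Request:
drive_tool --deltas '[[[-40, 1.1, 0, 0, 0, 0], [-40, 1.1, 0, 0, 0, 0], [-40, 1.1, 0, 0, 0, 0], [-40, 1.1, 0, 0, 0, 0], [-40, 1.1, 0, 0, 0, 0], [-40, 1.1, 0, 0, 0, 0], [-40, 1.1, 0, 0, 0, 0], [-40, 1.1, 0, 0, 0, 0]]]'

```text
time: 4.23
position: [0.5823, 0.0735, 0.1297]
tool_rot: [0.691, 0.723, 0.0, 0.0]
ft_force: [1.7, -0.4, -2.4]
grip_width: 0.0596
grip_force: 35.0
```

Request:
drive_tool --deltas '[[[-20, 1, 0, 0, 0, 0], [-20, 1, 0, 0, 0, 0], [0, 0, 0, 0, 0, 0], [0, 0, 0, 0, 0, 0], [0, 0, 0, 0, 0, 0]]]'

```text
time: 4.65
position: [0.586, 0.036, 0.1295]
tool_rot: [0.691, 0.722, -0.0, -0.0]
ft_force: [-0.5, 0.2, -1.6]
grip_width: 0.0595
grip_force: 35.0
```

```bash
cat >> h.py <<'E'
def to(x,y,z,deg=None):
    o=sensors.get_obs(); d=R.from_quat(o["tool_rot"]).as_matrix().T@(np.array([x,y,z])-o["position"])*1e3
    print("tool d",d.round(1),"turn z", None if deg is None else round(float(tyaw(o)-np.radians(deg)),3),"yaw",np.degrees(tyaw(o)).round(1),"t",o["time"],"w",round(o["grip_width"],4),"pos",o["position"].round(4))
E
python3 - <<'E'
from h import *
to(.588,.037,.040,2.5)
c=cam("wrist"); cv2.imwrite("pics/w2.png",c["img"][...,::-1])
E
```

```text
tool d [ 0.9  2.  89.5] turn z 0.0 yaw 2.5 t 4.65 w 0.0595 pos [0.586  0.036  0.1295]
```

View pics/w2.png

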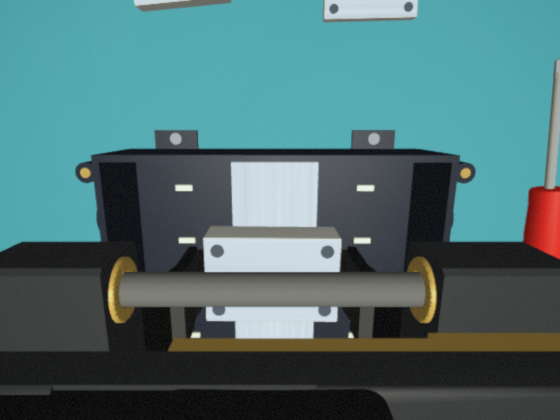

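The plate is centred over the land and square with the case, with the land at columns 232–318. I lower it.

Request:
drive_tool --deltas '[[[1, 2, 30, 0, 0, 0], [0, 0, 30, 0, 0, 0], [0, 0, 20, 0, 0, 0], [0, 0, 8, 0, 0, 0], [0, 0, 3, 0, 0, 0], [0, 0, 0, 0, 0, 0], [0, 0, 0, 0, 0, 0]]]'

```text
time: 5.28
position: [0.5888, 0.0375, 0.0392]
tool_rot: [0.691, 0.723, 0.0, 0.001]
ft_force: [-0.2, -0.5, -0.6]
grip_width: 0.0594
grip_force: 35.0
```

```bash
python3 -c "
from h import *
to(.588,.037,.038,2.5);print(sensors.get_obs()['ft_force'])"
```

```text
tool d [-0.5 -0.8  1.2] turn z 0.002 yaw 2.6 t 5.2833 w 0.0594 pos [0.5888 0.0375 0.0392]
[-0.21911766 -0.48389494 -0.56533784]
```

Request:
drive_tool --deltas '[[[0, 0, 1.5, 0, 0, 0], [0, 0, 0, 0, 0, 0], [0, 0, 0, 0, 0, 0]]]'

```text
time: 5.53
position: [0.5893, 0.0371, 0.0381]
tool_rot: [0.691, 0.722, 0.001, 0.001]
ft_force: [0.5, 2.7, 4.5]
grip_width: 0.0597
grip_force: 35.0
```

Request:
drive_tool --deltas '[[[0, 0, 0, 0, 0, 0], [0, 0, 0, 0, 0, 0], [0, 0, 0, 0, 0, 0], [0, 0, -30, 0, 0, 0], [0, 0, -35, 0, 0, 0], [0, 0, -35, 0, 0, 0]]]' --gripper 90

```text
time: 6.03
position: [0.5873, 0.0364, 0.1368]
tool_rot: [0.691, 0.722, -0.001, -0.001]
ft_force: [-0.0, -0.1, 0.6]
grip_width: 0.0775
grip_force: 0.0
```

Request:
drive_tool --deltas '[[[31, 12, 0, 0, 0, 0], [31, 12, 0, 0, 0, 0], [31, 12, 0, 0, 0, 0], [31, 12, 0, 0, 0, 0], [30, 12, 0, 0, 0, -0.026], [0, 0, 0, 0, 0, 0], [0, 0, 0, 0, 0, 0]]]'

```text
time: 6.62
position: [0.6413, 0.1945, 0.1365]
tool_rot: [0.681, 0.732, -0.0, 0.0]
ft_force: [-0.6, 0.1, -0.1]
grip_width: 0.0783
grip_force: 0.0
```

```bash
python3 -c "
from h import *
meas(.008,'w3.png')"
```

```text
C [0.6419 0.1919 0.008 ] 59@4.2 39@95.8 tool d mm [ -1.2   1.1 128.4] area 3760
C [0.6383 0.3047 0.008 ] 40@89.7 60@1.6 tool d mm [111.5   5.6 128.3] area 5365
C [0.5176 0.1931 0.008 ] 63@7.6 40@92.9 tool d mm [   8.8 -122.7  128.5] area 4016
t 6.6667 tcp [0.6408 0.1932 0.1364] yaw 4.1
```

Request:
drive_tool --deltas '[[[-1, 1, 35, 0, 0, 0], [0, 0, 35, 0, 0, 0], [0, 0, 28, 0, 0, 0], [0, 0, 9, 0, 0, 0], [0, 0, 4, 0, 0, 0], [0, 0, 0, 0, 0, 0], [0, 0, 0, 0, 0, 0]]]'

```text
time: 7.25
position: [0.6438, 0.1916, 0.0275]
tool_rot: [0.682, 0.731, 0.001, 0.001]
ft_force: [0.2, -0.0, 0.7]
grip_width: 0.0783
grip_force: 0.0
```

Request:
drive_tool --deltas '[[[0, 0, 0, 0, 0, 0], [0, 0, 0, 0, 0, 0], [0, 0, 0, 0, 0, 0], [0, 0, 0, 0, 0, 0], [0, 0, 0, 0, 0, 0]]]' --gripper 40

```text
time: 7.67
position: [0.6431, 0.1923, 0.0272]
tool_rot: [0.682, 0.732, 0.001, 0.001]
ft_force: [-0.3, -0.3, 3.9]
grip_width: 0.0588
grip_force: 35.0
```

Request:
drive_tool --deltas '[[[0, 0, -20, 0, 0, 0], [0, 0, -35, 0, 0, 0], [0, 0, -35, 0, 0, 0.026], [0, 0, -22, 0, 0, 0], [0, 0, 0, 0, 0, 0]]]'

```text
time: 8.08
position: [0.6463, 0.1929, 0.1442]
tool_rot: [0.691, 0.723, 0.005, 0.004]
ft_force: [0.8, 0.7, 0.1]
grip_width: 0.0587
grip_force: 35.0
```

Request:
drive_tool --deltas '[[[-30.7, -12.5, 0, 0, 0, 0], [-30.7, -12.5, 0, 0, 0, 0], [-30.7, -12.5, 0, 0, 0, 0], [-30.7, -12.5, 0, 0, 0, 0], [-30.7, -12.5, 0, 0, 0, 0], [0, 0, 0, 0, 0, 0], [0, 0, 0, 0, 0, 0], [0, 0, 0, 0, 0, 0]]]'

```text
time: 8.75
position: [0.5868, 0.0363, 0.1375]
tool_rot: [0.692, 0.722, 0.0, -0.0]
ft_force: [-1.0, -0.4, -0.2]
grip_width: 0.0589
grip_force: 35.0
```

```bash
python3 -c "
from h import *
to(.5888,.0373,.055,2.5)
c=cam('wrist'); cv2.imwrite('pics/w4.png',c['img'][...,::-1])"
```

```text
tool d [ 0.9  2.1 82.5] turn z -0.0 yaw 2.5 t 8.75 w 0.0589 pos [0.5868 0.0363 0.1375]
```

View pics/w4.png

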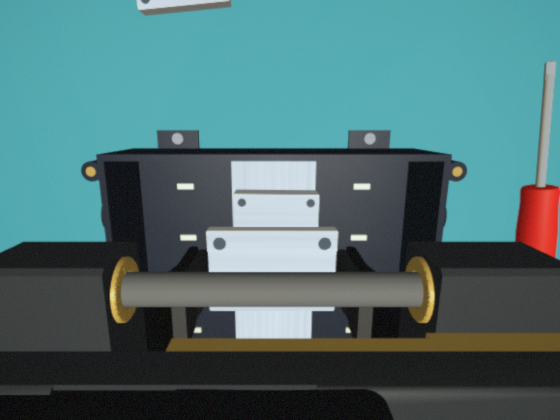

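Both the held plate and the first plate are centred; the first is at columns 233–319. I stack it and head for the left module.

Request:
drive_tool --deltas '[[[1, 2, 30, 0, 0, 0], [0, 0, 30, 0, 0, 0], [0, 0, 16, 0, 0, 0], [0, 0, 5, 0, 0, 0], [0, 0, 3, 0, 0, 0], [0, 0, 0, 0, 0, 0], [0, 0, 0, 0, 0, 0]]]'

```text
time: 9.38
position: [0.5896, 0.0383, 0.0547]
tool_rot: [0.691, 0.723, 0.001, 0.001]
ft_force: [0.5, 0.4, -0.2]
grip_width: 0.0588
grip_force: 35.0
```

Request:
drive_tool --deltas '[[[0, 0, 0, 0, 0, 0], [0, 0, 0, 0, 0, 0], [0, 0, 0, 0, 0, 0], [0, 0, -20, 0, 0, 0], [0, 0, -35, 0, 0, 0], [0, 0, -35, 0, 0, 0]]]' --gripper 100

```text
time: 9.88
position: [0.5878, 0.0372, 0.1438]
tool_rot: [0.691, 0.722, -0.001, -0.001]
ft_force: [0.8, 0.9, -0.1]
grip_width: 0.085
grip_force: 0.0
```

Request:
drive_tool --deltas '[[[28.6, -21.1, -3, 0, 0, 0], [28.6, -21.1, 0, 0, 0, 0], [28.6, -21.1, 0, 0, 0, 0], [28.6, -21.1, 0, 0, 0, 0], [28.6, -21.1, 0, 0, 0, 0], [28.6, -21.1, 0, 0, 0, 0], [28.6, -21.1, 0, 0, 0, 0], [28.6, -21.1, 0, 0, 0, 0]]]'

```text
time: 10.55
position: [0.4092, 0.2594, 0.1473]
tool_rot: [0.692, 0.722, 0.0, 0.0]
ft_force: [0.4, 0.7, 0.1]
grip_width: 0.0867
grip_force: 0.0
```

Request:
drive_tool --deltas '[[[28.6, -21.1, 0, 0, 0, 0.125], [0, 0, 0, 0, 0, 0.125], [0, 0, 0, 0, 0, 0.09], [0, 0, 0, 0, 0, 0], [0, 0, 0, 0, 0, 0]]]'

```text
time: 10.97
position: [0.3896, 0.2843, 0.1472]
tool_rot: [0.8, 0.6, 0.0, 0.0]
ft_force: [-0.4, -0.1, -0.1]
grip_width: 0.0873
grip_force: 0.0
```

```bash
python3 -c "
from h import *
meas(.026,'w5.png')"
```

```text
C [0.3874 0.2857 0.026 ] 37@71.2 39@-17.8 tool d mm [  0.9  -2.7 121.2] area 2685
t 11.0167 tcp [0.3897 0.2841 0.1472] yaw -16.3
```

View pics/w5.png

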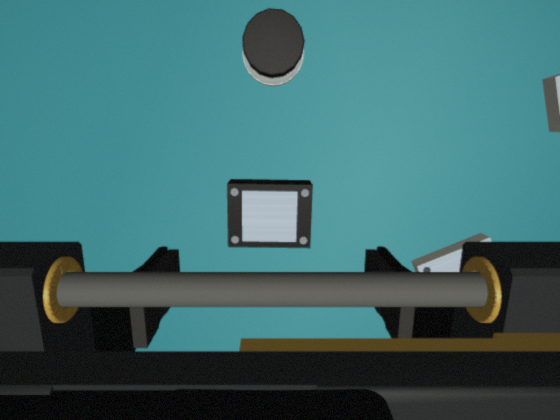

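The module's long axis lies along the tool's closing axis: about 84 px by 63 px, i.e. module B, centred at (270,214). I grip it by its ends.

Request:
drive_tool --deltas '[[[1, -2.5, 35, 0, 0, 0.026], [0, 0, 35, 0, 0, 0], [0, 0, 35, 0, 0, 0], [0, 0, 12, 0, 0, 0], [0, 0, 5, 0, 0, 0], [0, 0, 0, 0, 0, 0], [0, 0, 0, 0, 0, 0]]]'

```text
time: 11.6
position: [0.3881, 0.2857, 0.0254]
tool_rot: [0.809, 0.588, 0.0, 0.0]
ft_force: [1.0, 0.1, -0.2]
grip_width: 0.0869
grip_force: 0.0
```

Request:
drive_tool --deltas '[[[0, 0, 0, 0, 0, 0], [0, 0, 0, 0, 0, 0], [0, 0, 0, 0, 0, 0], [0, 0, 0, 0, 0, 0], [0, 0, 0, 0, 0, 0], [0, 0, 0, 0, 0, 0]]]' --gripper 40 --squeeze 45

```text
time: 12.1
position: [0.3877, 0.2859, 0.0256]
tool_rot: [0.809, 0.588, 0.001, 0.0]
ft_force: [0.1, -0.6, 5.0]
grip_width: 0.0618
grip_force: 44.9
```

Request:
drive_tool --deltas '[[[0, 0, -20, 0, 0, 0], [0, 0, -35, 0, 0, 0], [0, 0, -35, 0, 0, 0], [0, 0, -35, 0, 0, -0.12], [0, 0, -10, 0, 0, -0.12], [0, 0, 0, 0, 0, -0.115], [0, 0, 0, 0, 0, 0], [0, 0, 0, 0, 0, 0]]]'

```text
time: 12.77
position: [0.3866, 0.2855, 0.1598]
tool_rot: [0.693, 0.721, -0.001, -0.0]
ft_force: [-0.0, -1.4, -2.6]
grip_width: 0.0615
grip_force: 44.9
```

```bash
python3 -c "
from h import *
to(.5888,.038,.160,2.5)"
```

```text
tool d [-255.2  192.5   -0.3] turn z -0.005 yaw 2.2 t 12.7667 w 0.0615 pos [0.3866 0.2855 0.1598]
```

Request:
drive_tool --deltas '[[[-28.4, 21.4, 0, 0, 0, 0], [-28.4, 21.4, 0, 0, 0, 0], [-28.4, 21.4, 0, 0, 0, 0], [-28.4, 21.4, 0, 0, 0, 0], [-28.4, 21.4, 0, 0, 0, 0], [-28.4, 21.4, 0, 0, 0, 0], [-28.4, 21.4, 0, 0, 0, 0], [-28.4, 21.4, 0, 0, 0, 0]]]'

```text
time: 13.43
position: [0.5676, 0.0644, 0.1584]
tool_rot: [0.693, 0.721, -0.001, -0.001]
ft_force: [0.9, 0.2, -2.1]
grip_width: 0.0619
grip_force: 44.9
```

Request:
drive_tool --deltas '[[[-28, 21, 0, 0, 0, -0.004], [0, 0, 0, 0, 0, 0], [0, 0, 0, 0, 0, 0], [0, 0, 0, 0, 0, 0]]]'

```text
time: 13.77
position: [0.5883, 0.039, 0.1584]
tool_rot: [0.692, 0.722, -0.001, -0.002]
ft_force: [0.0, 0.4, -2.7]
grip_width: 0.0616
grip_force: 44.9
```

```bash
python3 -c "
from h import *
to(.5888,.038,.062,2.5)
c=cam('wrist'); cv2.imwrite('pics/w6.png',c['img'][...,::-1])"
```

```text
tool d [-1.1  0.9 96.4] turn z -0.0 yaw 2.5 t 13.7667 w 0.0616 pos [0.5883 0.039  0.1584]
```

View pics/w6.png

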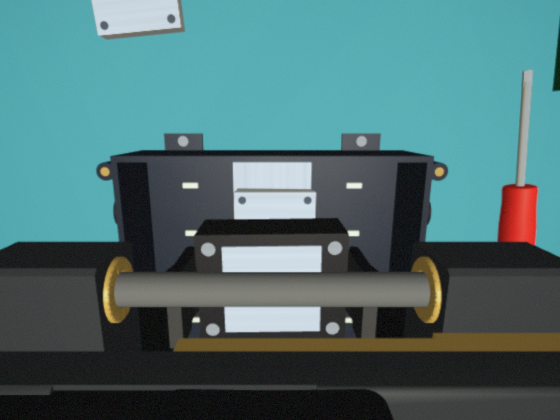

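The module is upright over the stack, and the stack at columns 234–316 is centred on the land. I lower it and release.

Request:
drive_tool --deltas '[[[-1, 1, 30, 0, 0, 0], [0, 0, 35, 0, 0, 0], [0, 0, 22, 0, 0, 0], [0, 0, 7, 0, 0, 0], [0, 0, 3, 0, 0, 0], [0, 0, 0.5, 0, 0, 0], [0, 0, 0, 0, 0, 0]]]'

```text
time: 14.4
position: [0.5918, 0.0383, 0.0637]
tool_rot: [0.691, 0.723, 0.001, 0.001]
ft_force: [-0.0, -0.6, -1.6]
grip_width: 0.0617
grip_force: 44.9
```

```bash
python3 -c "
from h import *
to(.5888,.038,.0605,2.5);print(sensors.get_obs()['ft_force'])"
```

```text
tool d [-0.1 -3.   3.2] turn z 0.003 yaw 2.7 t 14.4 w 0.0617 pos [0.5918 0.0383 0.0637]
[-0.04858195 -0.55942895 -1.60289892]
```

Request:
drive_tool --deltas '[[[0, -2, 1.5, 0, 0, 0], [0, 0, 1.5, 0, 0, 0], [0, 0, 0.5, 0, 0, 0], [0, 0, 0, 0, 0, 0], [0, 0, 0, 0, 0, 0]]]'

```text
time: 14.82
position: [0.5895, 0.0377, 0.0607]
tool_rot: [0.691, 0.723, 0.001, 0.001]
ft_force: [-1.9, 0.7, 5.4]
grip_width: 0.0617
grip_force: 44.9
```

Request:
drive_tool --deltas '[[[0, 0, 0, 0, 0, 0], [0, 0, 0, 0, 0, 0], [0, 0, 0, 0, 0, 0], [0, 0, -20, 0, 0, 0], [0, 0, -35, 0, 0, 0], [0, 0, -35, 0, 0, 0]]]' --gripper 100

```text
time: 15.32
position: [0.5879, 0.0377, 0.1486]
tool_rot: [0.691, 0.723, -0.001, -0.002]
ft_force: [1.2, -0.5, 0.3]
grip_width: 0.0856
grip_force: 0.0
```

Request:
drive_tool --deltas '[[[-32, -11.7, 0, 0, 0, 0], [-32, -11.7, 0, 0, 0, 0], [-32, -11.7, 0, 0, 0, 0], [-32, -11.7, 0, 0, 0, 0], [-32, -11.7, 0, 0, 0, 0], [-32, -11.7, 0, 0, 0, -0.06], [-32, -11.7, 0, 0, 0, -0.07], [0, 0, 0, 0, 0, 0]]]'

```text
time: 15.98
position: [0.5191, -0.1965, 0.1493]
tool_rot: [0.644, 0.765, -0.001, 0.002]
ft_force: [1.0, -0.2, -0.1]
grip_width: 0.0871
grip_force: 0.0
```

Request:
drive_tool --deltas '[[[0, 0, 0, 0, 0, 0], [0, 0, 0, 0, 0, 0]]]'

```text
time: 16.15
position: [0.5192, -0.1902, 0.1489]
tool_rot: [0.643, 0.766, 0.0, -0.0]
ft_force: [-0.2, 0.5, -0.1]
grip_width: 0.0869
grip_force: 0.0
```

```bash
python3 -c "
from h import *
meas(.02,'w7.png')"
```

```text
C [ 0.5168 -0.1897  0.02  ] 40@98.4 59@10.0 tool d mm [  0.2  -2.4 128.9] area 3822
C [ 0.6423 -0.1997  0.02  ] 33@89.0 55@-6.3 tool d mm [-31.6 119.5 128.8] area 2406
C [ 0.3828 -0.1903  0.02  ] 39@69.1 59@-15.3 tool d mm [  23.  -134.4  128.9] area 3880
t 16.2 tcp [ 0.5192 -0.1895  0.1489] yaw 10.1
```

Request:
drive_tool --deltas '[[[0, -2.5, 35, 0, 0, 0], [0, 0, 35, 0, 0, 0], [0, 0, 35, 0, 0, 0], [0, 0, 11, 0, 0, 0], [0, 0, 5, 0, 0, 0], [0, 0, 0, 0, 0, 0]]]'

```text
time: 16.7
position: [0.5169, -0.1896, 0.0275]
tool_rot: [0.642, 0.767, -0.0, -0.001]
ft_force: [-0.6, -0.1, 0.6]
grip_width: 0.087
grip_force: 0.0
```

Request:
drive_tool --deltas '[[[0, 0, 0, 0, 0, 0], [0, 0, 0, 0, 0, 0], [0, 0, 0, 0, 0, 0], [0, 0, 0, 0, 0, 0], [0, 0, 0, 0, 0, 0], [0, 0, 0, 0, 0, 0]]]' --gripper 40 --squeeze 35

```text
time: 17.2
position: [0.5174, -0.1911, 0.029]
tool_rot: [0.642, 0.766, 0.0, 0.001]
ft_force: [-0.7, 0.7, 4.3]
grip_width: 0.0594
grip_force: 35.0
```

Request:
drive_tool --deltas '[[[0, 0, -20, 0, 0, 0], [0, 0, -35, 0, 0, 0], [0, 0, -35, 0, 0, 0], [0, 0, -30, 0, 0, 0.065], [0, 0, 0, 0, 0, 0.067], [0, 0, 0, 0, 0, 0], [0, 0, 0, 0, 0, 0]]]'

```text
time: 17.78
position: [0.5163, -0.1905, 0.148]
tool_rot: [0.691, 0.723, -0.0, -0.0]
ft_force: [0.1, 0.7, -1.0]
grip_width: 0.0595
grip_force: 35.0
```

```bash
python3 -c "
from h import *
to(.5915,-.038,.140,2.5)"
```

```text
tool d [148.9  82.    8. ] turn z 0.002 yaw 2.6 t 17.7833 w 0.0595 pos [ 0.5163 -0.1905  0.148 ]
```

Request:
drive_tool --deltas '[[[29.8, 16.4, 0, 0, 0, 0], [29.8, 16.4, 0, 0, 0, 0], [29.8, 16.4, 0, 0, 0, 0], [29.8, 16.4, 0, 0, 0, 0], [29.8, 16.4, 0, 0, 0, 0], [0, 0, 0, 0, 0, 0], [0, 0, 0, 0, 0, 0], [0, 0, 0, 0, 0, 0]]]'

```text
time: 18.45
position: [0.5911, -0.0381, 0.1465]
tool_rot: [0.691, 0.723, -0.001, -0.001]
ft_force: [-0.3, -0.2, -0.5]
grip_width: 0.0597
grip_force: 35.0
```

```bash
python3 -c "
from h import *
to(.5915,-.038,.0375,2.5)
c=cam('wrist'); cv2.imwrite('pics/w8.png',c['img'][...,::-1])"
```

```text
tool d [1.00e-01 8.00e-01 1.09e+02] turn z 0.002 yaw 2.6 t 18.45 w 0.0597 pos [ 0.5911 -0.0381  0.1465]
```

View pics/w8.png

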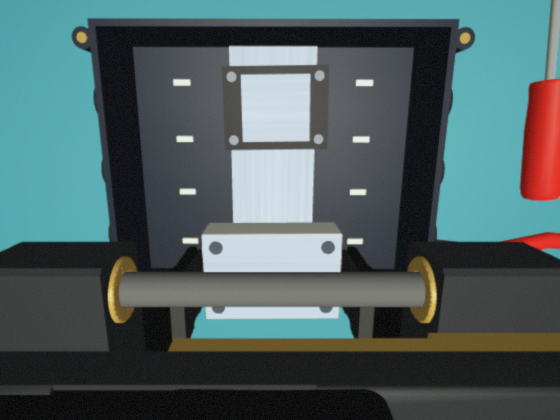

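Module B stands square and centred on the land at (276,107). The held plate is aligned with the land. I lower it.

Request:
drive_tool --deltas '[[[0, 1, 35, 0, 0, 0], [0, 0, 35, 0, 0, 0], [0, 0, 27, 0, 0, 0], [0, 0, 8, 0, 0, 0], [0, 0, 4, 0, 0, 0], [0, 0, 2, 0, 0, 0], [0, 0, 0, 0, 0, 0], [0, 0, 0, 0, 0, 0]]]'

```text
time: 19.17
position: [0.5945, -0.0389, 0.0386]
tool_rot: [0.692, 0.722, 0.001, 0.001]
ft_force: [-0.1, -0.2, -0.4]
grip_width: 0.0595
grip_force: 35.0
```

```bash
python3 -c "
from h import *
to(.5915,-.038,.0355,2.5);print(sensors.get_obs()['ft_force'])"
```

```text
tool d [ 1.  -3.   3.1] turn z -0.0 yaw 2.5 t 19.1667 w 0.0595 pos [ 0.5945 -0.0389  0.0386]
[-0.06505154 -0.18731961 -0.40054476]
```

Request:
drive_tool --deltas '[[[0, -2.5, 2, 0, 0, 0], [0, 0, 1.5, 0, 0, 0], [0, 0, 0, 0, 0, 0], [0, 0, 0, 0, 0, 0]]]'

```text
time: 19.5
position: [0.5917, -0.0387, 0.036]
tool_rot: [0.691, 0.723, 0.001, 0.001]
ft_force: [-1.3, 0.1, 8.1]
grip_width: 0.0596
grip_force: 35.0
```

Request:
drive_tool --deltas '[[[0, 0, 0, 0, 0, 0], [0, 0, 0, 0, 0, 0], [0, 0, 0, 0, 0, 0], [0, 0, -20, 0, 0, 0], [0, 0, -40, 0, 0, 0], [0, 0, -40, 0, 0, 0]]]' --gripper 100

```text
time: 20.0
position: [0.5893, -0.038, 0.1329]
tool_rot: [0.691, 0.722, -0.001, -0.002]
ft_force: [0.6, -0.5, 0.2]
grip_width: 0.0851
grip_force: 0.0
```

Request:
drive_tool --deltas '[[[-33.8, 9.8, 0, 0, 0, 0], [-33.8, 9.8, 0, 0, 0, 0], [-33.8, 9.8, 0, 0, 0, 0], [-33.8, 9.8, 0, 0, 0, 0.04], [-33.8, 9.8, 0, 0, 0, 0.04], [0, 0, 0, 0, 0, 0], [0, 0, 0, 0, 0, 0], [0, 0, 0, 0, 0, 0]]]'

```text
time: 20.67
position: [0.6449, -0.2048, 0.1329]
tool_rot: [0.72, 0.694, -0.0, -0.001]
ft_force: [-1.0, 0.8, -0.7]
grip_width: 0.0871
grip_force: 0.0
```

```bash
python3 -c "
from h import *
meas(.008,'w9.png')"
```

```text
C [ 0.6492 -0.2055  0.008 ] 39@82.6 59@-6.3 tool d mm [ -1.5   4.6 125. ] area 3891
C [ 0.6258 -0.2999  0.008 ] 43@16.7 25@103.7 tool d mm [-96.6 -15.4 124.9] area 1167
C [ 0.5918 -0.0651  0.008 ] 61@2.0 15@91.4 tool d mm [136.9 -57.7 125.3] area 2183
t 20.7167 tcp [ 0.6449 -0.2041  0.133 ] yaw -2.0
```

Request:
drive_tool --deltas '[[[-1.5, 4.5, 30, 0, 0, 0.075], [0, 0, 35, 0, 0, 0], [0, 0, 30, 0, 0, 0], [0, 0, 10, 0, 0, 0], [0, 0, 4, 0, 0, 0], [0, 0, 0, 0, 0, 0], [0, 0, 0, 0, 0, 0]]]'

```text
time: 21.3
position: [0.6508, -0.2063, 0.0256]
tool_rot: [0.745, 0.667, 0.0, 0.001]
ft_force: [0.1, 0.2, 0.5]
grip_width: 0.0872
grip_force: 0.0
```

Request:
drive_tool --deltas '[[[0, 0, 0, 0, 0, 0], [0, 0, 0, 0, 0, 0], [0, 0, 0, 0, 0, 0], [0, 0, 0, 0, 0, 0], [0, 0, 0, 0, 0, 0], [0, 0, 0, 0, 0, 0]]]' --gripper 40

```text
time: 21.8
position: [0.6503, -0.2073, 0.0248]
tool_rot: [0.745, 0.667, 0.0, 0.0]
ft_force: [-0.1, 0.3, 2.4]
grip_width: 0.0589
grip_force: 35.0
```

Request:
drive_tool --deltas '[[[0, 0, -20, 0, 0, 0], [0, 0, -35, 0, 0, 0], [0, 0, -35, 0, 0, 0], [0, 0, -30, 0, 0, -0.077], [0, 0, 0, 0, 0, -0.077], [0, 0, 0, 0, 0, 0], [0, 0, 0, 0, 0, 0]]]'

```text
time: 22.38
position: [0.6497, -0.2069, 0.1443]
tool_rot: [0.693, 0.721, -0.0, -0.0]
ft_force: [0.1, -0.6, -0.7]
grip_width: 0.0595
grip_force: 35.0
```

```bash
python3 -c "
from h import *
to(.5915,-.038,.140,2.5)"
```

```text
tool d [171.2 -51.3   4.5] turn z -0.003 yaw 2.3 t 22.3833 w 0.0595 pos [ 0.6497 -0.2069  0.1443]
```

Request:
drive_tool --deltas '[[[34.2, -10.2, 0, 0, 0, 0], [34.2, -10.2, 0, 0, 0, 0], [34.2, -10.2, 0, 0, 0, 0], [34.2, -10.2, 0, 0, 0, 0], [34.2, -10.2, 0, 0, 0, 0], [0, 0, 0, 0, 0, 0], [0, 0, 0, 0, 0, 0], [0, 0, 0, 0, 0, 0]]]'

```text
time: 23.05
position: [0.5919, -0.0386, 0.1435]
tool_rot: [0.692, 0.722, -0.0, -0.0]
ft_force: [-0.3, -0.8, -1.2]
grip_width: 0.059
grip_force: 35.0
```

```bash
python3 -c "
from h import *
to(.5915,-.038,.053,2.5)"
```

```text
tool d [ 0.6 -0.3 90.5] turn z -0.001 yaw 2.4 t 23.05 w 0.059 pos [ 0.5919 -0.0386  0.1435]
```

Request:
drive_tool --deltas '[[[0, -2, 35, 0, 0, 0], [0, 0, 30, 0, 0, 0], [0, 0, 18, 0, 0, 0], [0, 0, 6, 0, 0, 0], [0, 0, 3, 0, 0, 0], [0, 0, 1, 0, 0, 0], [0, 0, 0, 0, 0, 0], [0, 0, 0, 0, 0, 0]]]'

```text
time: 23.72
position: [0.5912, -0.0398, 0.0521]
tool_rot: [0.692, 0.721, 0.001, 0.001]
ft_force: [0.7, -0.0, -1.1]
grip_width: 0.0596
grip_force: 35.0
```

```bash
python3 -c "
from h import *
to(.5915,-.038,.052,2.5);print(sensors.get_obs()['ft_force'])"
```

```text
tool d [1.8 0.3 0.1] turn z -0.003 yaw 2.3 t 23.7167 w 0.0596 pos [ 0.5912 -0.0398  0.0521]
[ 0.74638146 -0.0484179  -1.06619487]
```

Request:
drive_tool --deltas '[[[0, 0, 1, 0, 0, 0], [0, 0, 0, 0, 0, 0], [0, 0, 0, 0, 0, 0]]]'

```text
time: 23.97
position: [0.5914, -0.0396, 0.0518]
tool_rot: [0.692, 0.722, 0.0, 0.001]
ft_force: [-0.2, -2.7, 5.9]
grip_width: 0.059
grip_force: 35.0
```

Request:
drive_tool --deltas '[[[0, 0, 0, 0, 0, 0], [0, 0, 0, 0, 0, 0], [0, 0, 0, 0, 0, 0], [0, 0, -20, 0, 0, 0], [0, 0, -40, 0, 0, 0], [0, 0, -38, 0, 0, 0]]]' --gripper 100

```text
time: 24.47
position: [0.5888, -0.0382, 0.1479]
tool_rot: [0.692, 0.722, -0.001, -0.002]
ft_force: [1.3, 0.4, -0.2]
grip_width: 0.0854
grip_force: 0.0
```

Request:
drive_tool --deltas '[[[-32.8, 3.5, 0, 0, 0, 0], [-32.8, 3.5, 0, 0, 0, 0], [-32.8, 3.5, 0, 0, 0, 0], [-32.8, 3.5, 0, 0, 0, 0], [-32.8, 3.5, 0, 0, 0, 0], [-32.8, 3.5, 0, 0, 0, -0.07], [-32.8, 3.5, 0, 0, 0, -0.07], [-32.8, 3.5, 0, 0, 0, -0.07]]]'

```text
time: 25.13
position: [0.6354, -0.2995, 0.148]
tool_rot: [0.611, 0.791, 0.0, -0.001]
ft_force: [0.6, -0.5, -0.8]
grip_width: 0.0868
grip_force: 0.0
```

Request:
drive_tool --deltas '[[[0, 0, 0, 0, 0, 0], [0, 0, 0, 0, 0, 0], [0, 0, 0, 0, 0, 0]]]'

```text
time: 25.38
position: [0.6352, -0.2973, 0.1477]
tool_rot: [0.613, 0.79, 0.0, -0.001]
ft_force: [0.0, 0.2, -0.1]
grip_width: 0.0869
grip_force: 0.0
```

```bash
python3 -c "
from h import *
meas(.026,'w10.png')"
```

```text
C [ 0.6305 -0.3001  0.026 ] 39@16.7 46@107.4 tool d mm [ -2.5  -5.3 121.8] area 3224
t 25.4333 tcp [ 0.6353 -0.2966  0.1478] yaw 14.5
```

View pics/w10.png

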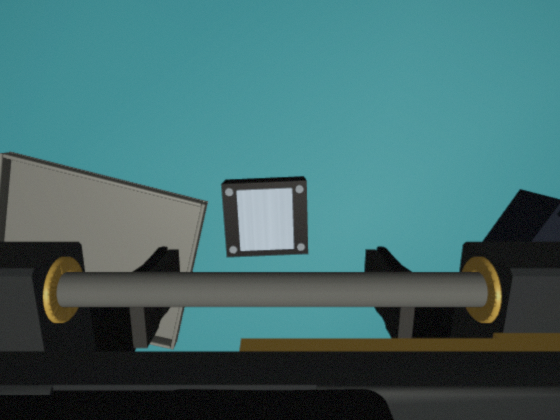

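Module C at (265,217) is 84 px wide across the jaws and about 75 px deep, so its long axis lies along the closing line. I pick it.

Request:
drive_tool --deltas '[[[-2.5, -5.3, 35, 0, 0, -0.038], [0, 0, 35, 0, 0, 0], [0, 0, 35, 0, 0, 0], [0, 0, 12, 0, 0, 0], [0, 0, 5.5, 0, 0, 0], [0, 0, 0, 0, 0, 0], [0, 0, 0, 0, 0, 0]]]'

```text
time: 26.02
position: [0.6308, -0.2996, 0.0352]
tool_rot: [0.596, 0.803, -0.001, -0.002]
ft_force: [-8.9, 6.8, 41.2]
grip_width: 0.0869
grip_force: 20.4
```

Request:
drive_tool --deltas '[[[0, 0, 0, 0, 0, 0], [0, 0, 0, 0, 0, 0], [0, 0, 0, 0, 0, 0], [0, 0, 0, 0, 0, 0], [0, 0, 0, 0, 0, 0], [0, 0, 0, 0, 0, 0]]]' --gripper 40 --squeeze 45

```text
time: 26.52
position: [0.62, -0.3025, 0.0341]
tool_rot: [0.594, 0.805, -0.008, -0.011]
ft_force: [-30.8, -3.8, 47.8]
grip_width: 0.0615
grip_force: 51.0
```

Request:
drive_tool --deltas '[[[0, 0, -20, 0, 0, 0], [0, 0, -35, 0, 0, 0], [0, 0, -35, 0, 0, 0], [0, 0, -35, 0, 0, 0.124], [0, 0, -10, 0, 0, 0.124], [0, 0, 0, 0, 0, 0], [0, 0, 0, 0, 0, 0]]]'

```text
time: 27.1
position: [0.631, -0.3001, 0.1611]
tool_rot: [0.69, 0.724, -0.0, -0.001]
ft_force: [0.7, 0.4, -3.4]
grip_width: 0.0617
grip_force: 44.9
```

```bash
python3 -c "
from h import *
to(.5915,-.039,.160,2.5)"
```

```text
tool d [262.6 -27.2   1.3] turn z 0.004 yaw 2.7 t 27.1 w 0.0617 pos [ 0.631  -0.3001  0.1611]
```

The finger came down on the tray rim, since TCP .035 puts the tips at about 13 mm. The grip took all the same, 12–14 mm deep. I continue gently.

Request:
drive_tool --deltas '[[[26.3, -2.7, 0, 0, 0, 0], [26.3, -2.7, 0, 0, 0, 0], [26.3, -2.7, 0, 0, 0, 0], [26.3, -2.7, 0, 0, 0, 0], [26.3, -2.7, 0, 0, 0, 0], [26.3, -2.7, 0, 0, 0, 0], [26.3, -2.7, 0, 0, 0, 0], [26.3, -2.7, 0, 0, 0, 0]]]'

```text
time: 27.77
position: [0.5983, -0.09, 0.1581]
tool_rot: [0.691, 0.723, -0.001, -0.003]
ft_force: [0.7, 0.5, -2.6]
grip_width: 0.0615
grip_force: 44.9
```

Request:
drive_tool --deltas '[[[26.3, -2.7, 0, 0, 0, 0], [26.3, -2.7, 0, 0, 0, 0], [0, 0, 0, 0, 0, 0], [0, 0, 0, 0, 0, 0], [0, 0, 0, 0, 0, 0]]]'

```text
time: 28.18
position: [0.5921, -0.0397, 0.1593]
tool_rot: [0.691, 0.723, -0.001, -0.001]
ft_force: [-0.8, -0.9, -2.7]
grip_width: 0.0617
grip_force: 44.9
```

```bash
python3 -c "
from h import *
to(.5915,-.039,.071,2.5)
c=cam('wrist'); cv2.imwrite('pics/w11.png',c['img'][...,::-1])"
```

```text
tool d [ 0.7 -0.3 88.3] turn z 0.002 yaw 2.6 t 28.1833 w 0.0617 pos [ 0.5921 -0.0397  0.1593]
```

View pics/w11.png

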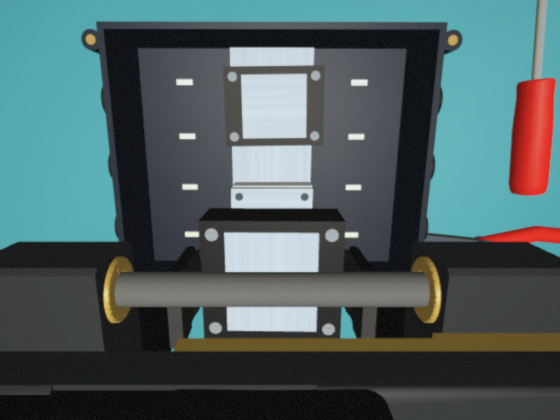

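The stack at (272,195) is centred and module C is square over it. I lower with care.

Request:
drive_tool --deltas '[[[0, -2, 30, 0, 0, 0], [0, 0, 30, 0, 0, 0], [0, 0, 18, 0, 0, 0], [0, 0, 6, 0, 0, 0], [0, 0, 2.5, 0, 0, 0], [0, 0, 1, 0, 0, 0], [0, 0, 0, 0, 0, 0], [0, 0, 0, 0, 0, 0]]]'

```text
time: 28.9
position: [0.5924, -0.0408, 0.0748]
tool_rot: [0.692, 0.722, 0.001, 0.001]
ft_force: [0.4, 0.3, -2.1]
grip_width: 0.0614
grip_force: 44.9
```

Request:
drive_tool --deltas '[[[0, 0, 1, 0, 0, 0], [0, 0, 1, 0, 0, 0], [0, 0, 0, 0, 0, 0], [0, 0, 0, 0, 0, 0]]]'

```text
time: 29.23
position: [0.5914, -0.0403, 0.0719]
tool_rot: [0.692, 0.722, 0.0, 0.0]
ft_force: [-0.3, -0.9, -2.8]
grip_width: 0.0614
grip_force: 44.9
```

Request:
drive_tool --deltas '[[[0, 0, 1, 0, 0, 0], [0, 0, 1, 0, 0, 0], [0, 0, 0, 0, 0, 0], [0, 0, 0, 0, 0, 0]]]'

```text
time: 29.57
position: [0.5914, -0.0404, 0.0699]
tool_rot: [0.692, 0.722, 0.0, 0.0]
ft_force: [0.0, 0.3, 1.4]
grip_width: 0.0617
grip_force: 44.9
```

Request:
drive_tool --deltas '[[[0, 0, 1, 0, 0, 0], [0, 0, 0, 0, 0, 0], [0, 0, 0, 0, 0, 0]]]'

```text
time: 29.82
position: [0.5914, -0.0404, 0.0698]
tool_rot: [0.692, 0.722, 0.0, 0.0]
ft_force: [-1.2, -0.0, 6.7]
grip_width: 0.0619
grip_force: 44.9
```

Request:
drive_tool --deltas '[[[0, 0, 0, 0, 0, 0], [0, 0, 0, 0, 0, 0], [0, 0, 0, 0, 0, 0], [0, 0, -20, 0, 0, 0], [0, 0, -35, 0, 0, 0], [0, 0, -22, 0, 0, 0], [0, 0, 0, 0, 0, 0]]]' --gripper 100 --squeeze 35

```text
time: 30.4
position: [0.5946, -0.041, 0.15]
tool_rot: [0.692, 0.722, 0.002, 0.004]
ft_force: [0.9, -0.5, -0.3]
grip_width: 0.0863
grip_force: 0.0
```

Request:
drive_tool --deltas '[[[-20.4, -31, 0, 0, 0, 0], [-20.4, -31, 0, 0, 0, 0], [-20.4, -31, 0, 0, 0, 0], [-20.4, -31, 0, 0, 0, 0], [-20.4, -31, 0, 0, 0, 0], [-20.4, -31, 0, 0, 0, 0], [-20.4, -31, 0, 0, 0, 0.12], [0, 0, 0, 0, 0, 0.12]]]'

```text
time: 31.07
position: [0.3757, -0.1941, 0.1448]
tool_rot: [0.777, 0.63, -0.001, -0.002]
ft_force: [0.0, 0.4, 0.5]
grip_width: 0.0871
grip_force: 0.0
```

Request:
drive_tool --deltas '[[[0, 0, 0, 0, 0, 0.08], [0, 0, 0, 0, 0, 0], [0, 0, 0, 0, 0, 0], [0, 0, 0, 0, 0, 0]]]'

```text
time: 31.4
position: [0.3807, -0.192, 0.1453]
tool_rot: [0.797, 0.604, -0.0, -0.0]
ft_force: [0.4, 0.1, -0.1]
grip_width: 0.087
grip_force: 0.0
```

```bash
python3 -c "
from h import *
meas(.014)"
```

```text
C [ 0.3802 -0.1921  0.014 ] 59@-15.7 39@75.8 tool d mm [ -0.3  -0.5 131.3] area 3742
t 31.45 tcp [ 0.3808 -0.192   0.1453] yaw -15.8
```

Request:
drive_tool --deltas '[[[0, 0, 35, 0, 0, 0], [0, 0, 35, 0, 0, 0], [0, 0, 33, 0, 0, 0], [0, 0, 10, 0, 0, 0], [0, 0, 5, 0, 0, 0], [0, 0, 0, 0, 0, 0], [0, 0, 0, 0, 0, 0]]]'

```text
time: 32.03
position: [0.381, -0.1922, 0.0278]
tool_rot: [0.798, 0.603, 0.0, 0.0]
ft_force: [0.8, -0.3, 0.5]
grip_width: 0.0869
grip_force: 0.0
```

Request:
drive_tool --deltas '[[[0, 0, 0, 0, 0, 0], [0, 0, 0, 0, 0, 0], [0, 0, 0, 0, 0, 0], [0, 0, 0, 0, 0, 0], [0, 0, 0, 0, 0, 0], [0, 0, 0, 0, 0, 0]]]' --gripper 40

```text
time: 32.53
position: [0.3807, -0.1924, 0.028]
tool_rot: [0.798, 0.603, 0.0, 0.0]
ft_force: [1.2, -0.2, 4.9]
grip_width: 0.0596
grip_force: 35.0
```

Request:
drive_tool --deltas '[[[0, 0, -20, 0, 0, 0], [0, 0, -35, 0, 0, 0], [0, 0, -35, 0, 0, 0], [0, 0, 0, 0, 0, -0.1], [0, 0, 0, 0, 0, -0.1], [0, 0, 0, 0, 0, -0.095], [0, 0, 0, 0, 0, 0], [0, 0, 0, 0, 0, 0]]]'

```text
time: 33.2
position: [0.3803, -0.1921, 0.1175]
tool_rot: [0.702, 0.712, 0.0, -0.0]
ft_force: [0.1, -0.9, -1.0]
grip_width: 0.0593
grip_force: 35.0
```

```bash
python3 -c "
from h import *
to(.508,-.395,.110,1)"
```

```text
tool d [-204.8  124.6    7.4] turn z -0.002 yaw 0.9 t 33.2 w 0.0593 pos [ 0.3803 -0.1921  0.1175]
```

Request:
drive_tool --deltas '[[[-29.2, 17.8, 0, 0, 0, 0], [-29.2, 17.8, 0, 0, 0, 0], [-29.2, 17.8, 0, 0, 0, 0], [-29.2, 17.8, 0, 0, 0, 0], [-29.2, 17.8, 0, 0, 0, 0], [-29.2, 17.8, 0, 0, 0, 0], [-29.2, 17.8, 0, 0, 0, 0], [0, 0, 0, 0, 0, 0]]]'

```text
time: 33.87
position: [0.5128, -0.4018, 0.1177]
tool_rot: [0.702, 0.712, -0.001, 0.006]
ft_force: [0.5, -1.5, -0.2]
grip_width: 0.0595
grip_force: 35.0
```

Request:
drive_tool --deltas '[[[0, 0, 20, 0, 0, 0], [0, 0, 30, 0, 0, 0], [0, 0, 22, 0, 0, 0], [0, 0, 7, 0, 0, 0], [0, 0, 3, 0, 0, 0], [0, 0, 1, 0, 0, 0], [0, 0, 0, 0, 0, 0], [0, 0, 0, 0, 0, 0]]]'

```text
time: 34.53
position: [0.5095, -0.3952, 0.036]
tool_rot: [0.701, 0.713, -0.0, 0.001]
ft_force: [0.4, -0.1, -1.4]
grip_width: 0.0593
grip_force: 35.0
```

Request:
drive_tool --deltas '[[[0, 0, 2.5, 0, 0, 0], [0, 0, 1.5, 0, 0, 0], [0, 0, 0, 0, 0, 0], [0, 0, 0, 0, 0, 0]]]'

```text
time: 34.87
position: [0.509, -0.3947, 0.0311]
tool_rot: [0.701, 0.713, -0.0, 0.001]
ft_force: [0.3, 1.0, 0.4]
grip_width: 0.0596
grip_force: 35.0
```

Request:
drive_tool --deltas '[[[0, 0, 0, 0, 0, 0], [0, 0, 0, 0, 0, 0], [0, 0, 0, 0, 0, 0], [0, 0, -25, 0, 0, 0], [0, 0, -40, 0, 0, 0], [0, 0, -40, 0, 0, 0], [0, 0, -10, 0, 0, 0]]]' --gripper 100

```text
time: 35.45
position: [0.5113, -0.3971, 0.1519]
tool_rot: [0.701, 0.713, -0.0, 0.005]
ft_force: [0.0, -0.4, -0.3]
grip_width: 0.086
grip_force: 0.0
```

Request:
drive_tool --deltas '[[[39.3, 1.35, 0, 0, 0, 0], [39.3, 1.35, 0, 0, 0, 0], [39.3, 1.35, 0, 0, 0, 0], [39.3, 1.35, 0, 0, 0, 0], [39.3, 1.35, 0, 0, 0, 0], [39.3, 1.35, 0, 0, 0, 0], [39.3, 1.35, 0, 0, 0, 0], [39.3, 1.35, 0, 0, 0, 0]]]'

```text
time: 36.12
position: [0.5136, -0.0781, 0.1455]
tool_rot: [0.701, 0.713, 0.0, -0.0]
ft_force: [-0.2, -0.2, -0.6]
grip_width: 0.0872
grip_force: 0.0
```

Request:
drive_tool --deltas '[[[39.3, 1.35, 0, 0, 0, 0], [39.3, 1.35, 0, 0, 0, 0], [39.3, 1.35, 0, 0, 0, 0], [39.3, 1.35, 0, 0, 0, 0], [39.3, 1.35, 0, 0, 0, 0], [39.3, 1.35, 0, 0, 0, -0.05], [39.3, 1.35, 0, 0, 0, -0.05], [0, 0, 0, 0, 0, 0]]]'

```text
time: 36.78
position: [0.5159, 0.2017, 0.1457]
tool_rot: [0.661, 0.75, 0.001, -0.0]
ft_force: [0.8, -0.5, -0.4]
grip_width: 0.0874
grip_force: 0.0
```

Request:
drive_tool --deltas '[[[0, 0, 0, 0, 0, 0], [0, 0, 0, 0, 0, 0], [0, 0, 0, 0, 0, 0]]]'

```text
time: 37.03
position: [0.5166, 0.1941, 0.1454]
tool_rot: [0.665, 0.747, -0.0, -0.0]
ft_force: [0.2, -0.4, 0.1]
grip_width: 0.0873
grip_force: 0.0
```

```bash
python3 -c "
from h import *
meas(.014)"
```

```text
C [0.4844 0.1855 0.014 ] 59@7.9 39@97.7 tool d mm [ -4.6 -33.  131.5] area 3646
C [0.6384 0.304  0.014 ] 40@96.0 62@1.3 tool d mm [ 95.4 133.6 131.4] area 4764
t 37.0833 tcp [0.5167 0.1939 0.1455] yaw 6.6
```

The left mid plate has been knocked about 34 mm, to (.484,.186). I pick it from there.

Request:
drive_tool --deltas '[[[-2.3, -16.5, 5, 0, 0, -0.02], [-2.3, -16.5, 30, 0, 0, 0], [0, 0, 35, 0, 0, 0], [0, 0, 33, 0, 0, 0], [0, 0, 10, 0, 0, 0], [0, 0, 5, 0, 0, 0], [0, 0, 0, 0, 0, 0], [0, 0, 0, 0, 0, 0]]]'

```text
time: 37.75
position: [0.4856, 0.1862, 0.0285]
tool_rot: [0.657, 0.754, 0.001, 0.001]
ft_force: [0.7, 0.0, 0.8]
grip_width: 0.0871
grip_force: 0.0
```

Request:
drive_tool --deltas '[[[0, 0, 0, 0, 0, 0], [0, 0, 0, 0, 0, 0], [0, 0, 0, 0, 0, 0], [0, 0, 0, 0, 0, 0], [0, 0, 0, 0, 0, 0], [0, 0, 0, 0, 0, 0]]]' --gripper 40

```text
time: 38.25
position: [0.4847, 0.1867, 0.028]
tool_rot: [0.657, 0.754, 0.0, 0.0]
ft_force: [-0.8, 0.1, 3.1]
grip_width: 0.0595
grip_force: 35.0
```

Request:
drive_tool --deltas '[[[0, 0, -20, 0, 0, 0], [0, 0, -35, 0, 0, 0], [0, 0, -35, 0, 0, 0], [0, 0, -28, 0, 0, 0.05], [0, 0, 0, 0, 0, 0.06], [0, 0, 0, 0, 0, 0], [0, 0, 0, 0, 0, 0]]]'

```text
time: 38.83
position: [0.4839, 0.1865, 0.1455]
tool_rot: [0.697, 0.717, -0.0, -0.0]
ft_force: [-1.3, -0.1, -0.7]
grip_width: 0.0596
grip_force: 35.0
```

```bash
python3 -c "
from h import *
to(.508,-.338,.140,1)"
```

```text
tool d [-525.     8.7    5.6] turn z 0.012 yaw 1.7 t 38.8333 w 0.0596 pos [0.4839 0.1865 0.1455]
```

Request:
drive_tool --deltas '[[[-37.5, 0.6, 0, 0, 0, 0], [-37.5, 0.6, 0, 0, 0, 0], [-37.5, 0.6, 0, 0, 0, 0], [-37.5, 0.6, 0, 0, 0, 0], [-37.5, 0.6, 0, 0, 0, 0], [-37.5, 0.6, 0, 0, 0, 0], [-37.5, 0.6, 0, 0, 0, 0], [-37.5, 0.6, 0, 0, 0, 0]]]'

```text
time: 39.5
position: [0.4962, -0.1146, 0.1439]
tool_rot: [0.697, 0.717, -0.001, -0.002]
ft_force: [0.9, 0.8, -0.9]
grip_width: 0.0594
grip_force: 35.0
```

Request:
drive_tool --deltas '[[[-37.5, 0.6, 0, 0, 0, 0], [-37.5, 0.6, 0, 0, 0, 0], [-37.5, 0.6, 0, 0, 0, 0], [-37.5, 0.6, 0, 0, 0, 0], [-37.5, 0.6, 0, 0, 0, 0], [-37.5, 0.6, 0, 0, 0, 0], [0, 0, 0, 0, 0, 0.012], [0, 0, 0, 0, 0, 0]]]'

```text
time: 40.17
position: [0.5064, -0.3398, 0.1435]
tool_rot: [0.703, 0.712, 0.0, -0.001]
ft_force: [0.4, 0.7, 0.1]
grip_width: 0.0596
grip_force: 35.0
```

Request:
drive_tool --deltas '[[[0, 0, 0, 0, 0, 0], [0, 0, 0, 0, 0, 0]]]'

```text
time: 40.33
position: [0.5065, -0.3359, 0.1442]
tool_rot: [0.701, 0.713, 0.0, -0.002]
ft_force: [-0.6, 0.8, -0.3]
grip_width: 0.0594
grip_force: 35.0
```

```bash
python3 -c "
from h import *
to(.508,-.338,.031,1)
c=cam('wrist'); cv2.imwrite('pics/w12.png',c['img'][...,::-1])"
```

```text
tool d [ -2.5   1.8 113.2] turn z -0.0 yaw 1.0 t 40.3333 w 0.0594 pos [ 0.5065 -0.3359  0.1442]
```

View pics/w12.png

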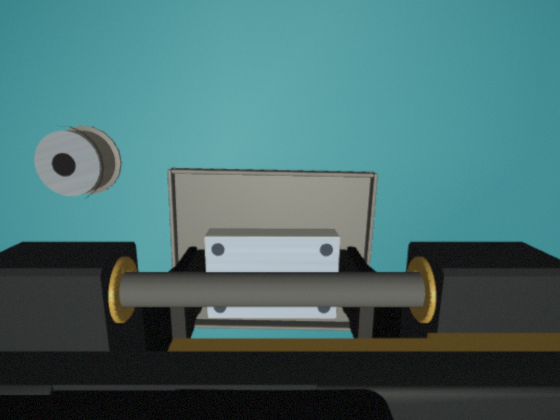

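The tray is centred under the held plate, with its edges at columns 170–375; the first plate is hidden behind it. I put this one down and go for the last plate.

Request:
drive_tool --deltas '[[[-2, 1, 35, 0, 0, 0], [0, 0, 35, 0, 0, 0], [0, 0, 30, 0, 0, 0], [0, 0, 8, 0, 0, 0], [0, 0, 4, 0, 0, 0], [0, 0, 2, 0, 0, 0], [0, 0, 0, 0, 0, 0], [0, 0, 0, 0, 0, 0]]]'

```text
time: 41.05
position: [0.5095, -0.3407, 0.0333]
tool_rot: [0.701, 0.713, 0.0, 0.002]
ft_force: [0.4, -0.8, -0.7]
grip_width: 0.0597
grip_force: 35.0
```

Request:
drive_tool --deltas '[[[0, 0, 1, 0, 0, 0], [0, 0, 0, 0, 0, 0], [0, 0, 0, 0, 0, 0]]]'

```text
time: 41.3
position: [0.5087, -0.3404, 0.0315]
tool_rot: [0.702, 0.713, 0.0, 0.001]
ft_force: [-1.3, -0.3, -0.2]
grip_width: 0.0598
grip_force: 35.0
```

Request:
drive_tool --deltas '[[[0, 0, 0, 0, 0, 0], [0, 0, 0, 0, 0, 0], [0, 0, 0, 0, 0, 0], [0, 0, -25, 0, 0, 0], [0, 0, -40, 0, 0, 0], [0, 0, -40, 0, 0, 0], [0, 0, -10, 0, 0, 0]]]' --gripper 100

```text
time: 41.88
position: [0.5111, -0.3424, 0.1516]
tool_rot: [0.702, 0.713, 0.0, 0.005]
ft_force: [0.8, -0.5, 0.4]
grip_width: 0.0866
grip_force: 0.0
```

Request:
drive_tool --deltas '[[[37.6, 8.3, 0, 0, 0, 0], [37.6, 8.3, 0, 0, 0, 0], [37.6, 8.3, 0, 0, 0, 0], [37.6, 8.3, 0, 0, 0, 0], [37.6, 8.3, 0, 0, 0, 0], [37.6, 8.3, 0, 0, 0, 0], [37.6, 8.3, 0, 0, 0, 0], [37.6, 8.3, 0, 0, 0, 0]]]'

```text
time: 42.55
position: [0.57, -0.0364, 0.1454]
tool_rot: [0.702, 0.713, -0.0, -0.0]
ft_force: [1.2, -0.6, -0.1]
grip_width: 0.087
grip_force: 0.0
```

Request:
drive_tool --deltas '[[[37.6, 8.3, 0, 0, 0, 0], [37.6, 8.3, 0, 0, 0, 0], [37.6, 8.3, 0, 0, 0, 0], [37.6, 8.3, 0, 0, 0, 0], [37.6, 8.3, 0, 0, 0, 0], [37.6, 8.3, 0, 0, 0, 0], [37.6, 8.3, 0, 0, 0, 0], [37.6, 8.3, 0, 0, 0, 0]]]'

```text
time: 43.22
position: [0.6315, 0.2655, 0.1451]
tool_rot: [0.701, 0.713, -0.0, -0.0]
ft_force: [-0.0, 0.3, -0.3]
grip_width: 0.087
grip_force: 0.0
```

Request:
drive_tool --deltas '[[[37.6, 8.3, 0, 0, 0, 0], [0, 0, 0, 0, 0, 0], [0, 0, 0, 0, 0, 0], [0, 0, 0, 0, 0, 0]]]'

```text
time: 43.55
position: [0.6387, 0.3009, 0.1448]
tool_rot: [0.701, 0.713, -0.001, -0.0]
ft_force: [0.2, -0.2, 0.0]
grip_width: 0.0871
grip_force: 0.0
```

```bash
python3 -c "
from h import *
meas(.014)"
```

```text
C [0.6383 0.3042 0.014 ] 59@2.2 39@93.6 tool d mm [  4.2  -0.3 130.9] area 3781
t 43.6 tcp [0.6389 0.3001 0.1449] yaw 0.9
```

Request:
drive_tool --deltas '[[[4, 0, 35, 0, 0, 0], [0, 0, 35, 0, 0, 0], [0, 0, 33, 0, 0, 0], [0, 0, 10, 0, 0, 0], [0, 0, 5, 0, 0, 0], [0, 0, 0, 0, 0, 0], [0, 0, 0, 0, 0, 0]]]'

```text
time: 44.18
position: [0.6409, 0.305, 0.0293]
tool_rot: [0.702, 0.712, 0.001, 0.001]
ft_force: [0.3, -0.5, 0.6]
grip_width: 0.0871
grip_force: 0.0
```

Request:
drive_tool --deltas '[[[0, 0, 0, 0, 0, 0], [0, 0, 0, 0, 0, 0], [0, 0, 0, 0, 0, 0], [0, 0, 0, 0, 0, 0], [0, 0, 0, 0, 0, 0], [0, 0, 0, 0, 0, 0]]]' --gripper 40

```text
time: 44.68
position: [0.6395, 0.3055, 0.0281]
tool_rot: [0.701, 0.713, 0.0, 0.0]
ft_force: [-1.1, 1.0, 3.3]
grip_width: 0.0597
grip_force: 35.0
```

Request:
drive_tool --deltas '[[[0, 0, -20, 0, 0, 0], [0, 0, -35, 0, 0, 0], [0, 0, -35, 0, 0, 0], [0, 0, -28, 0, 0, 0], [0, 0, 0, 0, 0, 0], [0, 0, 0, 0, 0, 0]]]'

```text
time: 45.18
position: [0.6406, 0.3058, 0.148]
tool_rot: [0.701, 0.713, 0.002, 0.001]
ft_force: [-1.0, 0.1, -1.9]
grip_width: 0.0593
grip_force: 35.0
```

```bash
python3 -c "
from h import *
to(.508,-.340,.140,1)"
```

```text
tool d [-643.6 -142.9    6.5] turn z -0.002 yaw 0.9 t 45.1833 w 0.0593 pos [0.6406 0.3058 0.148 ]
```

17 rows of (-37.8, -8.4).

Request:
drive_tool --deltas '[[[-37.8, -8.4, 0, 0, 0, 0], [-37.8, -8.4, 0, 0, 0, 0], [-37.8, -8.4, 0, 0, 0, 0], [-37.8, -8.4, 0, 0, 0, 0], [-37.8, -8.4, 0, 0, 0, 0], [-37.8, -8.4, 0, 0, 0, 0], [-37.8, -8.4, 0, 0, 0, 0], [-37.8, -8.4, 0, 0, 0, 0]]]'

```text
time: 45.85
position: [0.5747, 0.0006, 0.1436]
tool_rot: [0.701, 0.713, -0.001, -0.002]
ft_force: [1.2, -0.1, -0.1]
grip_width: 0.0594
grip_force: 35.0
```

Request:
drive_tool --deltas '[[[-37.8, -8.4, 0, 0, 0, 0], [-37.8, -8.4, 0, 0, 0, 0], [-37.8, -8.4, 0, 0, 0, 0], [-37.8, -8.4, 0, 0, 0, 0], [-37.8, -8.4, 0, 0, 0, 0], [-37.8, -8.4, 0, 0, 0, 0], [-37.8, -8.4, 0, 0, 0, 0], [-37.8, -8.4, 0, 0, 0, 0]]]'

```text
time: 46.52
position: [0.5125, -0.3023, 0.1434]
tool_rot: [0.702, 0.713, -0.0, -0.002]
ft_force: [0.3, 0.3, -1.5]
grip_width: 0.0595
grip_force: 35.0
```

Request:
drive_tool --deltas '[[[-37.8, -8.4, 0, 0, 0, 0], [0, 0, 0, 0, 0, 0], [0, 0, 0, 0, 0, 0], [0, 0, 0, 0, 0, 0]]]'

```text
time: 46.85
position: [0.5054, -0.3382, 0.1437]
tool_rot: [0.702, 0.712, 0.0, -0.002]
ft_force: [-0.4, -0.1, -1.4]
grip_width: 0.0593
grip_force: 35.0
```

```bash
python3 -c "
from h import *
to(.508,-.340,.046,1)"
```

```text
tool d [-2.2  2.9 97.7] turn z -0.003 yaw 0.8 t 46.85 w 0.0593 pos [ 0.5054 -0.3382  0.1437]
```

Request:
drive_tool --deltas '[[[-1, 1.5, 35, 0, 0, 0], [0, 0, 35, 0, 0, 0], [0, 0, 19, 0, 0, 0], [0, 0, 6, 0, 0, 0], [0, 0, 3, 0, 0, 0], [0, 0, 1, 0, 0, 0], [0, 0, 0.5, 0, 0, 0], [0, 0, 0, 0, 0, 0]]]'

```text
time: 47.52
position: [0.5092, -0.3407, 0.0475]
tool_rot: [0.701, 0.713, 0.0, 0.001]
ft_force: [-0.4, 0.0, -0.1]
grip_width: 0.0592
grip_force: 35.0
```

Request:
drive_tool --deltas '[[[0, 0, 0, 0, 0, 0], [0, 0, 0, 0, 0, 0], [0, 0, 0, 0, 0, 0]]]'

```text
time: 47.77
position: [0.5085, -0.3408, 0.0469]
tool_rot: [0.702, 0.713, 0.0, 0.001]
ft_force: [-0.3, -0.8, -0.8]
grip_width: 0.0595
grip_force: 35.0
```

Request:
drive_tool --deltas '[[[0, 0, 1, 0, 0, 0], [0, 0, 1, 0, 0, 0], [0, 0, 0, 0, 0, 0], [0, 0, 0, 0, 0, 0]]]'

```text
time: 48.1
position: [0.5084, -0.3407, 0.0451]
tool_rot: [0.702, 0.713, -0.0, 0.0]
ft_force: [-0.6, 1.2, 5.1]
grip_width: 0.0594
grip_force: 35.0
```

Request:
drive_tool --deltas '[[[0, 0, 0, 0, 0, 0], [0, 0, 0, 0, 0, 0], [0, 0, 0, 0, 0, 0], [0, 0, -25, 0, 0, 0], [0, 0, -40, 0, 0, 0], [0, 0, -40, 0, 0, 0], [0, 0, -40, 0, 0, 0], [0, 0, -40, 0, 0, 0]]]' --gripper 100

```text
time: 48.77
position: [0.5079, -0.3401, 0.2305]
tool_rot: [0.702, 0.713, 0.0, -0.0]
ft_force: [0.8, -0.8, 0.0]
grip_width: 0.0869
grip_force: 0.0
```

Request:
drive_tool --deltas '[[[-10, -38, 0, 0, 0, 0], [-10, -38, 0, 0, 0, 0], [-10, -38, 0, 0, 0, 0], [-10, -38, 0, 0, 0, 0], [0, 0, 0, 0, 0, 0], [0, 0, 0, 0, 0, 0], [0, 0, 0, 0, 0, 0], [0, 0, 0, 0, 0, 0]]]'

```text
time: 49.43
position: [0.3579, -0.3827, 0.229]
tool_rot: [0.701, 0.713, 0.0, 0.0]
ft_force: [-0.3, -0.6, -0.5]
grip_width: 0.087
grip_force: 0.0
```

Run:
```python
from h import *
t=cam("top");s=cam("side")
a=cv2.resize(t["img"][140:300,90:450],(800,356),interpolation=cv2.INTER_CUBIC)
b=cv2.resize(s["img"][150:350,160:400],(292,243),interpolation=cv2.INTER_CUBIC)
b=np.hstack([b,cv2.resize(s["img"][160:250,210:340],(351,243),interpolation=cv2.INTER_CUBIC),np.zeros((243,157,3),np.uint8)])
cv2.imwrite("pics/fin.png",np.vstack([a,b])[:,:,::-1])
print(sensors.get_obs()["position"])
```

```text
[ 0.35806391 -0.38243646  0.22891229]
```

View pics/fin.png

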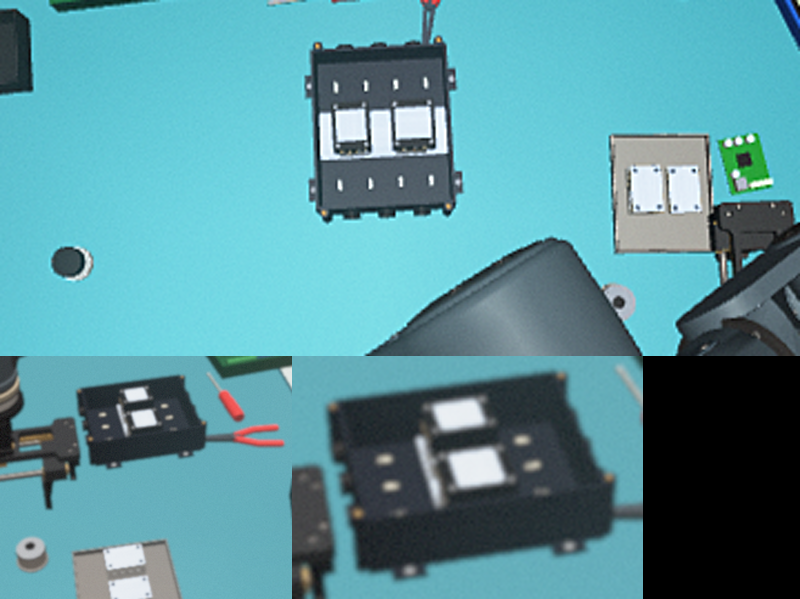

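Both modules stand square on the land at about (350,130) and (413,127). The spare plates are in the tray and the jar, spool, board and pliers are where they were; the screwdriver too. I hand in.

```bash
python3 -c "
from rig import ticket
print(ticket.hand_in())"
```

```text
the job is handed in; nothing more can be done
None
```

I fitted both modules found on the bench (B and C) in the case, each on a 20 + 8 mm plate stack with its top level with the rim. The three spare 14 mm plates are back in the tray, two side by side and one stacked on top. The job is handed in, but no verdict was returned.

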